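Clamp a heat sink on a circuit board with a torque-limited screw

TASK

Set the loose finned heat sink gently down between the locating pins of the clamping fixture, flat on the chip, and swing the clamp arm round over it until the arm rests against its stop. Then screw the black cap down clockwise until its slip clutch gives for the first time, and stop there: the cap must have slipped on its collar, but by no more than a tenth of a turn. Leave everything clamped and let go, without disturbing the tin, the tweezers and the brush lying around.

Things in the scene. Friction and masses are not known exactly. Their poses are not given: they have to be found in the camera images.
- heatsink_centre (a point): centre (half-way up) of the loose aluminium heat sink, a finned block 50 (its x, along the fins) x 40 (its y) x 30 mm high, about 90 g, standing on the bench fins up; z up; a half turn about z makes no difference. Grip it across its 40 mm width by the upper 14 mm, so that the fingers stay above the pins
- fixture: the clamping fixture, fixed to the bench: a grey base plate 116 (x) x 216 mm (y); origin on the bench right under the nest, the plate reaching 68 mm from there to -y and 148 mm to +y; z up
- nest (a point): where the centre of the seated heat sink lies: 43 mm above the bench, 15 mm above the black chip of a green circuit board. The heat sink's x goes along this x (either way round). Eight steel pins with conical tips, their tops 38 mm above the bench, stand round the place with 1.25 mm play on each side. The board's platen gives up to 4 mm downward on stiff springs
- pivot (a point): on the vertical axis of the clamp arm's steel post, 100 mm from the nest in the fixture's +y, half-way up the arm's dark steel bar (20 mm wide, 12 mm thick, from 72 to 84 mm above the bench). Pivot head: 30 mm across, up to 92 mm above the bench
- swing_arm (a joint): angle of the clamp arm about its post: 0 = closed, against its stop, the screw over the nest (the arm points to the fixture's -y); grows to 2.05 as it opens, anticlockwise from above (pi/2: it points to the fixture's +x). A light drag, 0.06 N m, holds it where it is left; it can be pushed on the side of its bar
- pad_face (a point): underside of the screw's grey swivel pad, 18 mm across, under the end of the arm; it does not turn. It starts 2 to 4 mm above the top of a seated heat sink, and goes down 20 mm for each clockwise turn of the screw
- knob_grip (a point): centre of the black fluted cap on the screw (grip it firmly): round, 42 mm across, 28 mm high, axis vertical, 100 mm from the pivot. Clockwise from above drives it down with the screw, 20 mm a turn. This takes some 0.26 N m while the pad is free, then more and more as the heat sink is pressed down 2 to 4 mm, until the clutch slips at a steady 0.50 N m (a still hand feels less, but no more rise either)
- cap_mark (a point): red line on the lower rim of the black cap, 21 mm from its axis; it turns with the cap
- collar_mark (a point): red line on the steel collar just below the cap, 21 mm from the axis; it turns with the screw. It starts right below the cap's line and stays there until the clutch slips; from then on the cap turns alone and the screw stays where it is, also when let go
- tin: round metal tin, 56 mm across, 28 mm high, a loose bystander; origin under its centre
- bench_tweezers: steel tweezers 121 mm long, a loose bystander; origin under their middle
- cleaning_brush: small brush 150 mm long, 10 mm high, a loose bystander; origin under its middle
There are look-alikes about, which are no part of the job. Of the things that look like the fixture, the largest one is meant.

How it is judged:
On the way, in this order (a step that is already met when the one before it is completed fails the run):
1. the heat sink is seated between the pins, with the clamp arm still open (horizontal distance between heatsink_centre and nest below 0.003 m and angle between the x axis of heatsink_centre and the x axis of nest, either way round below 0.1 rad and z of heatsink_centre in the frame of nest below 0.002 m and value of joint swing_arm above 0.5 rad), for 0.2 s.
2. the clamp arm is closed over the seated heat sink, the clutch not yet slipped (value of joint swing_arm below 0.06 rad and horizontal distance between cap_mark and collar_mark below 0.0015 m and horizontal distance between heatsink_centre and nest below 0.003 m), for 0.2 s.
3. the clutch has slipped under load: the heat sink is pressed down and the red lines have parted (z of heatsink_centre in the frame of nest below -0.0015 m and horizontal distance between cap_mark and collar_mark above 0.0015 m), for 0.1 s.
At the end, for the whole second after the job is handed in: The heat sink lies between the pins (within 3 mm and 0.1 rad of the nest), pressed at least 1.5 mm down against the spring by the screw; the arm is closed (below 0.06 rad); the red line on the cap has slipped 1.5 to 13.5 mm (4 to 37 degrees) past the line on the collar (all of step 3 and horizontal distance between heatsink_centre and nest below 0.003 m and angle between the x axis of heatsink_centre and the x axis of nest, either way round below 0.1 rad and value of joint swing_arm below 0.06 rad and horizontal distance between cap_mark and collar_mark below 0.0135 m); the robot touches nothing.
It fails at once if the clutch was turned on after the first slip (the red lines more than 13.5 mm, about a tenth of a turn, apart) (horizontal distance between cap_mark and collar_mark above 0.0135 m).
It fails at once if the heat sink was jammed down on the chip harder than the screw ever presses it (3.6 mm down; the screw presses it about 2.6 mm) (z of heatsink_centre in the frame of nest below -0.0036 m and horizontal distance between heatsink_centre and nest below 0.01 m).
It fails at once if the tin was moved (distance of tin from where it was at the start of the episode above 0.015 m).
It fails at once if the tweezers were moved (distance of bench_tweezers from where it was at the start of the episode above 0.015 m).
It fails at once if the brush was moved (distance of cleaning_brush from where it was at the start of the episode above 0.015 m).
It also fails if it takes over 72 s, if anything falls off the work surface, if the arm or the gripper's body presses on something with over 40 N, if the wrist force passes 120 N, or if a joint passes its speed limit or range.

ROBOT

A 7-joint arm with a two-finger parallel gripper is mounted at the origin on a cart in front of the work surface, level with it; the furniture and walls round the work are solid. World frame = base frame: x ahead of the robot, y to its left, z up, the work surface at z = 0. Lengths are in m, angles in rad, forces in N, time in s.
With the tool pointing down it reaches from about 0.4 to 0.85 m from the base axis. Payload 10.4 kg.
Tool frame: the origin (TCP) lies between the finger pads; the fingertips stand 8 mm ahead of it and the grasp point (between the pads) lies 11 mm behind it; z points along the fingers, x is the direction in which the jaws open and shut, and the axes are right-handed (so a half turn about z gives the same grasp; the last joint's range is limited). The gripper opens to 87 mm and grips with 3 to 60 N. Pads are 19 mm wide; open, the fingers measure 117 mm over their backs; the gripper's body (75 mm by 190 mm) begins 51 mm behind the grasp point.
Start: joints at [-1.164, 0.332, -0.065, 1.46, 0.022, 1.35, -0.088], TCP at [0.26, 0.568, 0.231] pointing down, gripper open.
Joint ranges: [-2.6, 2.6], [-0.5, 2.12], [-1.47, 1.34], [0.16, 2.42], [-1.27, 4.41], [0.06, 2.06], [-2.6, 2.6]. Speed limits (rad/s): [2.22, 2.22, 2.79, 2.79, 3.14, 3.14, 3.14].

INTERFACE

Orientations are given as a unit quaternion [x, y, z, w].
In Python, from bench import r, viewer gives the robot as it stands.
- The arm moves only by the tool apply_moves, never from a script. Its argument "increments" is a list of rows, each an object with "grip": the closure in counts, from 0 (fully open) to 255 (shut); "xyz": the shift along the tool's x, y, z in mm, a list of three; "rotation": the turn, a rotation vector about the tool's x, y, z in degrees, a list of three. A call has 1 to 5 rows; each row is the pose to reach, as a shift and turn from the pose measured when the call began, along the tool's axes at that moment; what a row does not reach only later rows make up. A row lasts 1/8 s, in which the tool goes at most 62.5 mm and 10.7 degrees, less where a joint would pass 70% of its speed; a pose out of reach is approached as far as the arm can. A call with a gripper value outside its range is refused whole. The fingers move at their own pace and stop on an object; "squeeze" is the grip in N (left out, the last holds). Time passes only in rows, so rows that repeat a pose let the fingers close. It gives the time, the measured TCP pose, the force and the opening at its end, in the units of the state.
- r.read_state(): the state, without advancing time (a new reading comes with each control period).
- viewer.camera(name): name is "scene" or "top" or "wrist"; returns a dict with "img" (420x560x3 uint8, blue, green, red), "range_z" (420x560 float32, m along the optical axis (not along the pixel's ray), 0 where there is no reading), "vertical_fov" (degrees; the focal length in pixels is half the picture's height over the tangent of half this angle, whatever the lens; pixels are square), "cx", "cy" (the principal point, pixels), "D" ([k1, k2, p1, p2, k3] as OpenCV has them; the pictures are not rectified), "rvec" (rotation vector, rad) and "tvec" (3), from world to camera coordinates, as OpenCV has them. Camera axes: x right, y down, z forward; pixel columns grow to the right and rows downward; lengths in m; the calibration is good to about 2 mm. A picture is of the moment at which its call begins.
- r.close_job(): hands the job in, once; it reports no verdict.
The state is a dict: "time": time; "joint_positions": joint angles; "joint_vel": joint speeds; "joint_torque": joint torques, N m; "ee_pos": TCP position; "eef_rot": TCP orientation; "ft_force": force on the tool from outside, world axes, zero at the start; "torque": the same for the moment, N m; "width": finger opening in m.
Only numpy, scipy, OpenCV 4.12 (cv2) and the standard library are available. Lean on these libraries where they do the work, as an engineer would, in place of code of your own. Each camera call takes 0.05 s, during which the arm holds its last target.

## Working session

There is one attempt and no reset: what is moved stays moved. The work goes in short steps, Python scripts to look and compute and a tool call to move; the robot and the scene stay as the last step left them, time stands still between calls to the robot, and variables do not carry over. Pictures are saved under pics/ and viewed, and the job is handed in when it is done.

Besides the shell and the picture viewer there is one more tool, called after "Request:" by a JSON object that holds its "op" and its "data". apply_moves: Moves the arm, as the interface text tells. Its arguments: {"type":"object","properties":{"increments":{"type":"array","items":{"type":"object","properties":{"grip":{"type":"number"},"xyz":{"type":"array","items":{"type":"number"}},"rotation":{"type":"array","items":{"type":"number"}}}}},"squeeze":{"type":"number"}},"required":["increments"]}

```bash
ls; mkdir -p pics; cat > h.py <<'E'
import numpy as np, cv2, pickle
from scipy.spatial.transform import Rotation as R
def cam(name,viewer,save=None):
    c=viewer.camera(name)
    pickle.dump(c,open(f'pics/{save or name}.pkl','wb'))
    cv2.imwrite(f'pics/{save or name}.png',c['img'])
    return c
def load(n): return pickle.load(open(f'pics/{n}.pkl','rb'))
def K(c):
    f=c['img'].shape[0]/2/np.tan(np.radians(c['vertical_fov'])/2)
    return np.array([[f,0,c['cx']],[0,f,c['cy']],[0,0,1.]])
def ray(c,uv):
    p=cv2.undistortPoints(np.array([[uv]],float),K(c),np.array(c['D'],float)).ravel()
    Rm=cv2.Rodrigues(np.array(c['rvec'],float))[0]; t=np.array(c['tvec'],float).ravel()
    return -Rm.T@t, Rm.T@np.array([p[0],p[1],1.])
def onz(c,uv,z):
    o,d=ray(c,uv); return o+d*(z-o[2])/d[2]
def dep(c,uv):
    o,d=ray(c,uv); return o+d*c['range_z'][int(round(uv[1])),int(round(uv[0]))]
def tri(obs):
    A=np.zeros((3,3));b=np.zeros(3)
    for c,uv in obs:
        o,d=ray(c,uv);d=d/np.linalg.norm(d);P=np.eye(3)-np.outer(d,d);A+=P;b+=P@o
    x=np.linalg.solve(A,b)
    res=[np.linalg.norm(np.cross(x-ray(c,uv)[0],ray(c,uv)[1]/np.linalg.norm(ray(c,uv)[1]))) for c,uv in obs]
    return x,res
def proj(c,X):
    return cv2.projectPoints(np.array(X,float).reshape(-1,3),np.array(c['rvec'],float),np.array(c['tvec'],float),K(c),np.array(c['D'],float))[0].reshape(-1,2)
def crop(c,x0,y0,w,h,s,name):
    cv2.imwrite(f'pics/{name}.png',cv2.resize(c['img'][y0:y0+h,x0:x0+w],None,fx=s,fy=s,interpolation=cv2.INTER_CUBIC))
E
python3 - <<'E'
from h import *
from bench import r,viewer
print(r.read_state())
for n in ('scene','top','wrist'):
    c=cam(n,viewer); print(n,c['vertical_fov'],c['cx'],c['cy'],c['D'],c['rvec'],c['tvec'])
E
```

```text
pics
{'time': 0.0, 'joint_positions': array([-1.16361447,  0.33284932, -0.06468006,  1.46093491,  0.02160161,
        1.34990405, -0.08845388]), 'joint_vel': array([-0.00104277,  0.00044182, -0.00037724, -0.0019433 ,  0.00065751,
        0.0009902 , -0.00017176]), 'joint_torque': array([-5.42739363e-04, -6.23252892e+01,  2.44057935e-02, -3.89912331e+01,
       -6.13380340e-02,  3.93015181e-02,  1.23425475e-04]), 'ee_pos': array([0.26028061, 0.56781252, 0.22977103]), 'eef_rot': array([ 8.41613851e-01,  5.40079287e-01, -5.68546124e-04,  4.08571710e-04]), 'ft_force': array([-0.56121261, -0.4287715 ,  0.7953912 ]), 'torque': array([ 0.0095977 , -0.00961122, -0.02228939]), 'width': 0.08695107852114109}
scene 43.75511003012915 283.56834223498953 207.91918801349058 [-0.11811391  0.          0.          0.          0.        ] [ 2.15468544 -0.76213634  0.33541678] [-0.45296569  0.31514304  0.92189456]
top 53.615472615240876 278.57410713440095 205.2240855008486 [0.0395537 0.        0.        0.        0.       ] [ 2.14817832 -2.14979752  0.21523437] [-0.00655619  0.64001187  1.08172661]
wrist 58.700893712845655 278.6547218362291 209.47853605432195 [-0.08550968  0.          0.          0.          0.        ] [-2.42874944 -1.55870784 -0.22928795] [-0.62555948 -0.03579398  0.39133329]
```

View pics/scene.png

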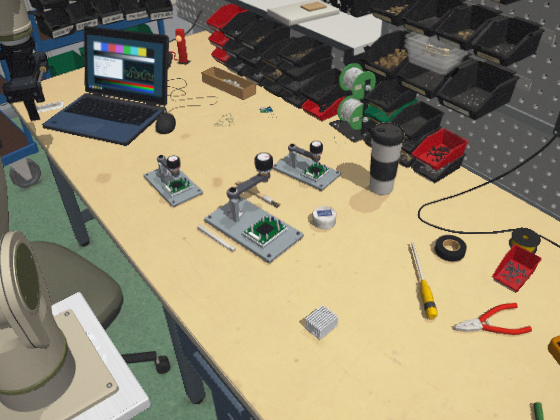

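View pics/top.png

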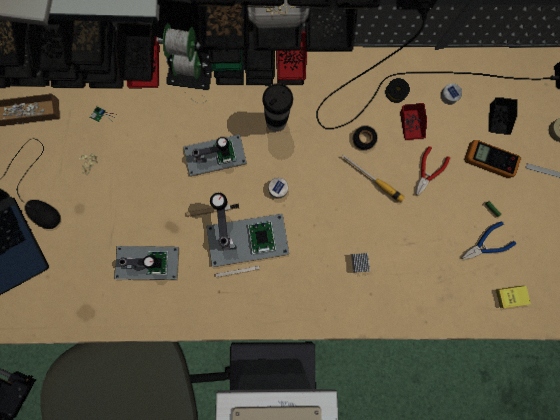

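View pics/wrist.png

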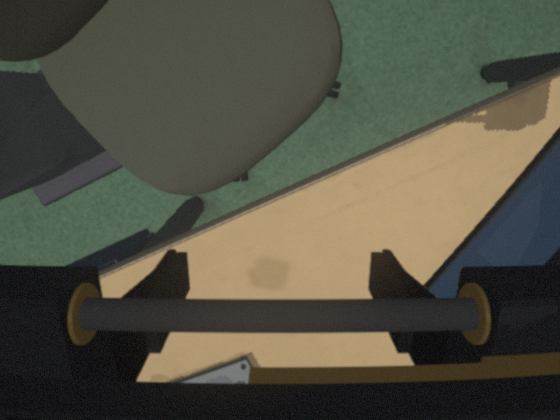

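Candidates for the fixture in the top view are (247,240), which is the largest with an open arm, and the smaller look-alikes at (213,155) and (146,263). The only finned block is at (360,263). The bystanders are the tin (278,187), the tweezers (237,271) and the brush (212,210). I'll check my choice in close crops.

```bash
python3 - <<'E'
from h import *
t=load('top');s=load('scene')
crop(t,180,180,120,105,6.5,'tfix'); crop(t,335,240,50,45,12,'ths')
crop(s,195,140,120,125,4.8,'sfix'); crop(s,295,295,50,50,11,'shs')
for p in [(360,263),(350,270),(262,237)]: print(p,dep(t,p),onz(t,p,0.03))
E
```

```text
(360, 263) [ 0.48435264 -0.23249408  0.02023382] [ 0.48407232 -0.23026899  0.03      ]
(350, 270) [ 4.65560126e-01 -2.08202632e-01  2.16842234e-04] [ 0.46519722 -0.20214984  0.03      ]
(262, 237) [0.55563731 0.03811459 0.02621702] [0.55529295 0.03808808 0.03      ]
```

View pics/tfix.png

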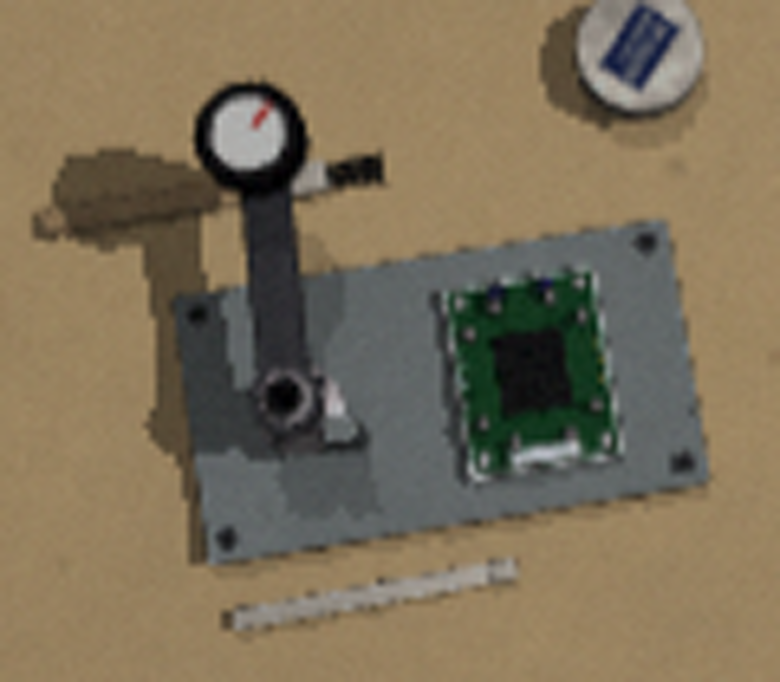

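View pics/ths.png

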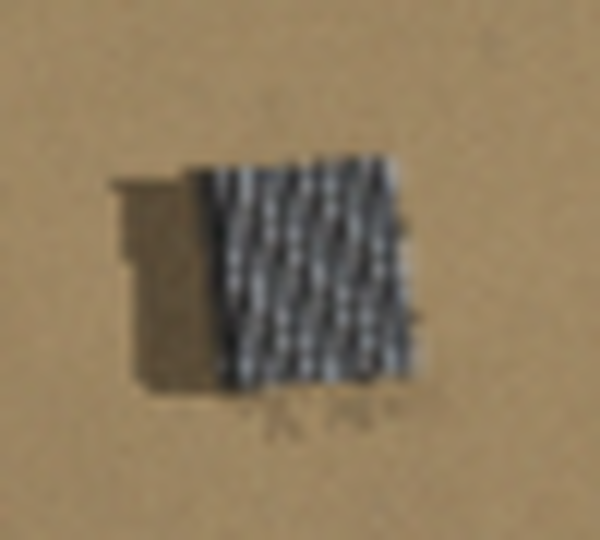

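View pics/sfix.png

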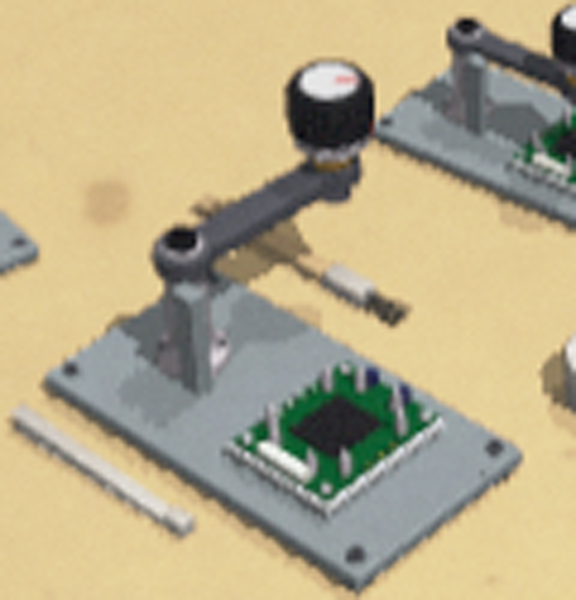

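View pics/shs.png

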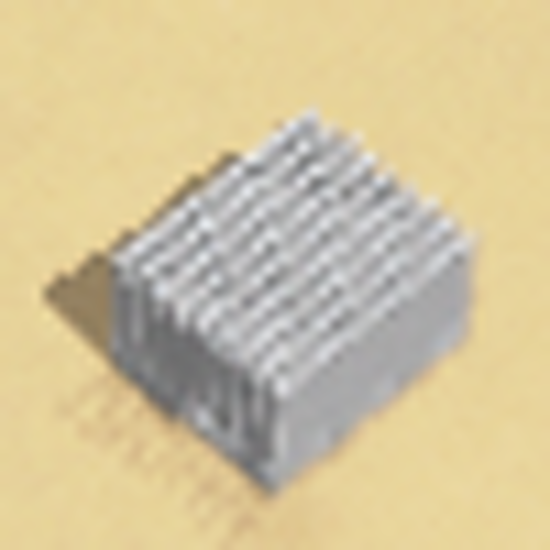

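The largest fixture, centred at top (247,240), has its arm open toward world +x. The heat sink stands alone at (361,263). Next I'll compute rough poses and the wrist-camera geometry.

```bash
cat >> h.py <<'E'
def mv(st,pos,yaw):
    """tool-frame shift(mm)/rotvec(deg) to world pos and tool-x yaw (deg), z down"""
    Rn=R.from_quat(st['eef_rot'])
    y=np.radians(yaw)
    M=np.array([[np.cos(y),np.sin(y),0],[np.sin(y),-np.cos(y),0],[0,0,-1]])
    d=Rn.inv().apply(np.array(pos)-st['ee_pos'])*1000
    return np.round(d,1), np.round((Rn.inv()*R.from_matrix(M)).as_rotvec(degrees=True),2)
def yaw(st):
    v=R.from_quat(st['eef_rot']).apply([1,0,0]); return np.degrees(np.arctan2(v[1],v[0]))
E
python3 - <<'E'
from h import *
from bench import r,viewer
t=load('top');s=load('scene');w=load('wrist');st=r.read_state()
o,d=ray(w,(w['cx'],w['cy'])); Rn=R.from_quat(st['eef_rot'])
print('wristcam in tool',Rn.inv().apply(o-st['ee_pos']),Rn.inv().apply(d))
T=lambda x,y:(180+x/6.5-.42,180+y/6.5-.42)
for n,p in dict(c1=(175,297),c2=(668,222),c3=(708,482),c4=(210,563)).items(): print(n,onz(t,T(*p),.012),dep(t,(np.array(T(*p)))))
for n,p in dict(chip=(532,372),piv=(287,397),cap=(250,133),tin=(640,50),brushR=(382,168),brushL=(40,222),tw1=(228,620),tw2=(515,568)).items(): print(n,dep(t,T(*p)))
H=lambda x,y:(335+x/12-.46,240+y/12-.46)
for p in [(395,158),(412,378),(240,385),(222,170),(317,273)]: print(onz(t,H(*p),.03))
S=lambda x,y:(295+x/11-.45,295+y/11-.45)
for p in [(310,112),(475,240),(280,390),(118,255)]: print('s',onz(s,S(*p),.03))
for a,b in [((395,158),(475,240)),((412,378),(280,390))]: print(tri([(t,H(*a)),(s,S(*b))]))
print(mv(st,(.484,-.228,.2),94.5))
E
```

```text
wristcam in tool [ 0.0008827  -0.07877217 -0.15471984] [5.25747793e-04 2.88737664e-01 9.57408108e-01]
c1 [0.58987737 0.1930782  0.012     ] [ 5.91330958e-01  1.94787611e-01 -1.72712791e-04]
c2 [ 0.6226818  -0.01900679  0.012     ] [ 0.62263105 -0.01899226  0.01234364]
c3 [ 0.51034427 -0.03556067  0.012     ] [ 0.51103862 -0.03633226 -0.00164365]
c4 [0.47686469 0.17540555 0.012     ] [0.47686298 0.17539584 0.01207753]
chip [0.5556092  0.0396477  0.03224898]
piv [0.5401542  0.13638092 0.09355462]
cap [0.63979287 0.14885471 0.13202958]
tin [ 0.69560073 -0.00657153  0.02792723]
brushR [0.64802091 0.10590928 0.00134861]
brushL [0.62312707 0.25255187 0.00686141]
tw1 [0.45313678 0.16863344 0.00057194]
tw2 [ 4.74498264e-01  4.68858852e-02 -1.19690872e-04]
[ 0.51207449 -0.25192266  0.03      ]
[ 0.46236061 -0.25373807  0.03      ]
[ 0.46082053 -0.21442502  0.03      ]
[ 0.50934379 -0.21203651  0.03      ]
[ 0.48599465 -0.23297259  0.03      ]
s [ 0.50880649 -0.21140444  0.03      ]
s [ 0.5117957  -0.25104518  0.03      ]
s [ 0.46448675 -0.25361659  0.03      ]
s [ 0.46196194 -0.21415963  0.03      ]
(array([ 0.51174755, -0.25155665,  0.03064177]), [np.float64(0.00035305105006316434), np.float64(0.0003530510500629309)])
(array([ 0.4630583 , -0.25391344,  0.03125447]), [np.float64(0.0008518407161138325), np.float64(0.0008518407161139835)])
(array([-630.3,  535. ,   30.7]), array([-1.000e-02,  6.000e-02, -2.912e+01]))
```

```bash
python3 - <<'E'
from h import *
from bench import r
st=r.read_state()
for p in [(.40,.40,.23),(.48,.2,.23),(.48,0.03,.23),(.46,-.12,.22),(.445,-.233,.2)]: print(mv(st,p,93))
E
```

```text
(array([-9.440e+01,  1.969e+02,  1.000e-01]), array([-1.000e-02,  6.000e-02, -2.762e+01]))
(array([-2.429e+02,  3.530e+02,  2.000e-01]), array([-1.000e-02,  6.000e-02, -2.762e+01]))
(array([-3.974e+02,  4.238e+02,  4.000e-01]), array([-1.000e-02,  6.000e-02, -2.762e+01]))
(array([-542.1,  468.2,   10.6]), array([-1.000e-02,  6.000e-02, -2.762e+01]))
(array([-651.1,  501.6,   30.7]), array([-1.000e-02,  6.000e-02, -2.762e+01]))
```

Request:
{"op": "apply_moves", "data": {"increments": [{"grip":0,"xyz":[-28,56,0],"rotation":[0,0,-9]},{"grip":0,"xyz":[-56,112,0],"rotation":[0,0,-18]},{"grip":0,"xyz":[-84,168,0],"rotation":[0,0,-27.6]},{"grip":0,"xyz":[-118,220,0],"rotation":[0,0,-27.6]},{"grip":0,"xyz":[-155,262,0],"rotation":[0,0,-27.6]}]}}

```text
time: 0.78
ee_pos: [0.4351, 0.3154, 0.2299]
eef_rot: [0.689, 0.725, -0.001, 0.0]
ft_force: [0.7, -0.3, 0.0]
width: 0.0871
```

```bash
python3 - <<'E'
from h import *
from bench import r
st=r.read_state();print(st['joint_positions'],st['ee_pos'],yaw(st))
for p in [(.48,.2,.23),(.48,0.03,.23),(.445,-.233,.2)]: print(mv(st,p,93))
E
```

```text
[-0.7573697   0.13928655  0.04919587  1.69773235 -0.00632473  1.30593103
  0.91445116] [0.43512879 0.31540255 0.22989883] 92.90153286660862
(array([-117.5,   39. ,    0. ]), array([-0.03,  0.07, -0.1 ]))
(array([-287.3,   30.4,    0.3]), array([-0.03,  0.07, -0.1 ]))
(array([-548.2,  -17.9,   30.6]), array([-0.03,  0.07, -0.1 ]))
```

Request:
{"op": "apply_moves", "data": {"increments": [{"grip":0,"xyz":[-58,20,0],"rotation":[0,0,0]},{"grip":0,"xyz":[-118,38,0],"rotation":[0,0,0]},{"grip":0,"xyz":[-180,36,0],"rotation":[0,0,0]},{"grip":0,"xyz":[-242,33,0],"rotation":[0,0,0]},{"grip":0,"xyz":[-304,28,0],"rotation":[0,0,0]}]}}

```text
time: 1.4
ee_pos: [0.4781, 0.0116, 0.2302]
eef_rot: [0.689, 0.725, -0.001, 0.0]
ft_force: [1.4, -0.5, -0.4]
width: 0.087
```

```bash
python3 - <<'E'
from h import *
from bench import r,viewer
st=r.read_state();print(st['joint_positions'],st['ee_pos'],yaw(st))
cam('wrist',viewer,'w1')
for p in [(.445,-.233,.2)]: print(mv(st,p,93))
E
```

```text
[-0.42656844 -0.0048181   0.30718051  1.84954797  0.00264818  1.29706384
  1.50127984] [0.47812915 0.01156566 0.23021382] 92.89869124162504
(array([-242.5,  -45.4,   30.5]), array([-0.02,  0.06, -0.1 ]))
```

View pics/w1.png

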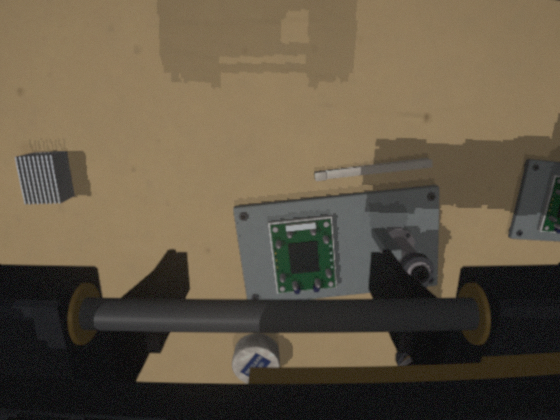

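Wrist view: the heat sink is at (45,178), the nest's chip at (304,257), the tin at (256,360) and the pivot head at (415,268).

Request:
{"op": "apply_moves", "data": {"increments": [{"grip":0,"xyz":[-60,-12,5],"rotation":[0,0,0]},{"grip":0,"xyz":[-120,-24,12],"rotation":[0,0,0]},{"grip":0,"xyz":[-181,-33,20],"rotation":[0,0,0]},{"grip":0,"xyz":[-242,-40,30],"rotation":[0,0,0]},{"grip":0,"xyz":[-242,-40,30],"rotation":[0,0,0]}]}}

```text
time: 2.08
ee_pos: [0.4459, -0.2451, 0.2009]
eef_rot: [0.695, 0.719, -0.002, 0.001]
ft_force: [0.6, 0.6, 0.2]
width: 0.0873
```

```bash
python3 - <<'E'
from h import *
from bench import r,viewer
st=r.read_state();print(st['joint_positions'],st['ee_pos'],yaw(st))
c=cam('wrist',viewer,'w2')
print(proj(c,[(.487,-.233,.03)]))
u,v=proj(c,[(.487,-.233,.03)])[0].astype(int)
print(u-50,v-50);crop(c,max(u-50,0),max(v-50,0),100,100,6,'w2c')
E
```

```text
[-0.14639906  0.08869183  0.5927404   1.83334338 -0.04703734  1.23417926
  2.06551622] [ 0.44592458 -0.24512201  0.20087894] 91.98797782900638
[[290.30012438 232.06915533]]
240 182
```

View pics/w2c.png

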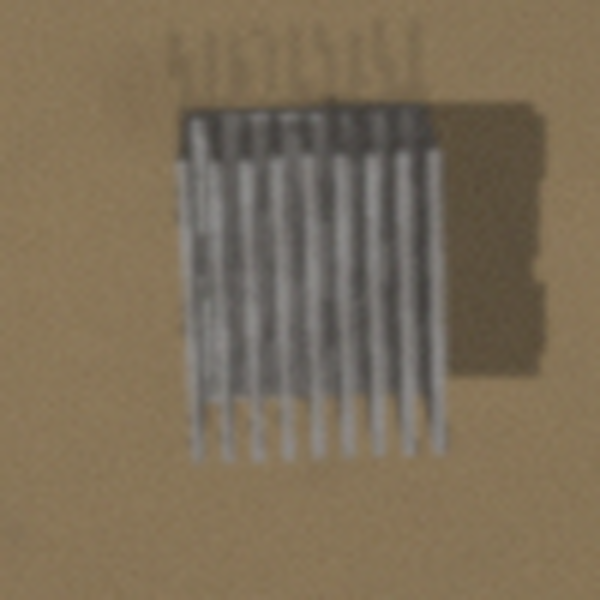

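```bash
python3 - <<'E'
from h import *
from bench import r
st=r.read_state()
c=load('w2'); W=lambda x,y:(240+x/6-.42,182+y/6-.42)
P=np.array([onz(c,W(*p),.03) for p in [(178,160),(440,150),(447,455),(193,462)]])
print(P,P.mean(0)); 
for a,b in[(0,3),(1,2)]: d=P[b]-P[a];print(np.degrees(np.arctan2(d[1],d[0])),np.linalg.norm(d))
for a,b in[(0,1),(3,2)]: d=P[b]-P[a];print(np.degrees(np.arctan2(-d[0],d[1])),np.linalg.norm(d))
t=load('top');s=load('scene')
for k in range(4):
  H=lambda x,y:(335+x/12-.46,240+y/12-.46); S=lambda x,y:(295+x/11-.45,295+y/11-.45)
  hs=[(412,378),(240,385),(222,170),(395,158)]; ss=[(280,390),(118,255),(310,112),(475,240)]
  w=[(178,160),(440,150),(447,455),(193,462)]
  print(tri([(c,W(*w[k])),(t,H(*hs[k])),(s,S(*ss[k]))]))
E
```

```text
[[ 0.46465179 -0.25315745  0.03      ]
 [ 0.46164431 -0.21353089  0.03      ]
 [ 0.51177896 -0.20930853  0.03      ]
 [ 0.51441812 -0.24942762  0.03      ]] [ 0.4881233  -0.23135612  0.03      ]
4.286124165315785 0.04990590084673005
4.8141177354904325 0.05031214619413009
4.340178238257373 0.03974052471797223
3.7636648459958946 0.04020580981489508
(array([ 0.46347286, -0.25360311,  0.03132247]), [np.float64(0.0008910824972457078), np.float64(0.0011401647572191953), np.float64(0.0007832091023894286)])
(array([ 0.46125314, -0.21415778,  0.03085082]), [np.float64(0.0005522052776905573), np.float64(0.0004476659988090873), np.float64(0.0005608081583922222)])
(array([ 0.50964617, -0.21093701,  0.03109714]), [np.float64(0.0020743717474016477), np.float64(0.0009240465373813916), np.float64(0.0014364339128057953)])
(array([ 0.51243494, -0.25074971,  0.03106557]), [np.float64(0.0019144108426508888), np.float64(0.0009816185303794058), np.float64(0.00120857042486536)])
```

```bash
python3 - <<'E'
from h import *
from bench import r
st=r.read_state()
for z in (.2,.1,.06,.024): print(mv(st,(.488,-.2315,z),94.3))
E
```

```text
(array([10.6, 41.8,  0.8]), array([-0.09,  0.24, -2.19]))
(array([ 11. ,  42. , 100.8]), array([-0.09,  0.24, -2.19]))
(array([ 11.2,  42. , 140.8]), array([-0.09,  0.24, -2.19]))
(array([ 11.4,  42.1, 176.8]), array([-0.09,  0.24, -2.19]))
```

Request:
{"op": "apply_moves", "data": {"increments": [{"grip":0,"xyz":[11,42,45],"rotation":[0,0.2,-2.2]},{"grip":0,"xyz":[11,42,90],"rotation":[0,0.2,-2.2]},{"grip":0,"xyz":[11,42,115],"rotation":[0,0.2,-2.2]},{"grip":0,"xyz":[11,42,130],"rotation":[0,0.2,-2.2]},{"grip":0,"xyz":[11,42,130],"rotation":[0,0.2,-2.2]}]}}

```text
time: 2.75
ee_pos: [0.488, -0.2306, 0.0704]
eef_rot: [0.68, 0.734, -0.001, -0.001]
ft_force: [-0.2, 0.2, -0.5]
width: 0.0872
```

```bash
python3 - <<'E'
from h import *
from bench import r,viewer
st=r.read_state();print(st['ee_pos'],yaw(st)); cam('wrist',viewer,'w3'); cam('scene',viewer,'s3')
for z in (.024,): print(mv(st,(.488,-.2315,z),94.3))
E
```

```text
[ 0.48796966 -0.23063973  0.07035832] 94.36629770578118
(array([-0.9,  0.1, 46.4]), array([-0.15,  0.  ,  0.07]))
```

View pics/w3.png

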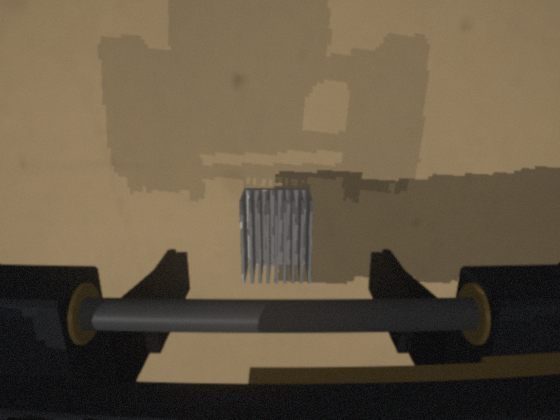

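The heat sink at columns 241–312 sits centred between the fingers at columns 188 and 370. Next: descend and grip.

Request:
{"op": "apply_moves", "data": {"increments": [{"grip":0,"xyz":[-0.9,0,25],"rotation":[0,0,0]},{"grip":0,"xyz":[-0.9,0,46],"rotation":[0,0,0]},{"grip":0,"xyz":[-0.9,0,46.4],"rotation":[0,0,0]},{"grip":110,"xyz":[-0.9,0,46.4],"rotation":[0,0,0]},{"grip":140,"xyz":[-0.9,0,46.4],"rotation":[0,0,0]}], "squeeze": 12}}

```text
time: 3.48
ee_pos: [0.4896, -0.2326, 0.0266]
eef_rot: [0.68, 0.733, 0.0, 0.001]
ft_force: [-0.0, -0.1, 0.5]
width: 0.0744
```

Request:
{"op": "apply_moves", "data": {"increments": [{"grip":160,"xyz":[0,0,0],"rotation":[0,0,0]},{"grip":180,"xyz":[0,0,0],"rotation":[0,0,0]},{"grip":200,"xyz":[0,0,0],"rotation":[0,0,0]},{"grip":200,"xyz":[0,0,0],"rotation":[0,0,0]}], "squeeze": 15}}

```text
time: 3.98
ee_pos: [0.4896, -0.2326, 0.0266]
eef_rot: [0.68, 0.733, 0.0, 0.001]
ft_force: [-0.1, 0.6, 1.3]
width: 0.0396
```

Request:
{"op": "apply_moves", "data": {"increments": [{"grip":200,"xyz":[0,0,-15],"rotation":[0,0,0]},{"grip":200,"xyz":[0,0,-50],"rotation":[0,0,0]},{"grip":200,"xyz":[0,0,-100],"rotation":[0,0,0]},{"grip":200,"xyz":[0,0,-140],"rotation":[0,0,0]},{"grip":200,"xyz":[0,0,-140],"rotation":[0,0,0]}], "squeeze": 20}}

```text
time: 4.6
ee_pos: [0.491, -0.2334, 0.1706]
eef_rot: [0.68, 0.733, 0.002, 0.004]
ft_force: [-0.2, 0.3, -1.6]
width: 0.0398
```

```bash
python3 - <<'E'
from h import *
from bench import r,viewer
st=r.read_state();print(st['ee_pos'],yaw(st),st['width'],st['ft_force']); c=cam('wrist',viewer,'w4');crop(c,190,160,180,150,4.4,'w4c')
print(st['joint_positions'],st['joint_vel'])
E
```

```text
[ 0.49095355 -0.23338538  0.1705824 ] 94.30402188267392 0.0398017560932305 [-0.22450607  0.28141568 -1.59942471]
[-0.158178    0.2030618   0.58741955  1.79244976 -0.12264868  1.17385657
  2.11232333] [ 0.00608922  0.04538647 -0.01564823  0.06373367 -0.01567091 -0.03874046
  0.01338548]
```

View pics/w4c.png

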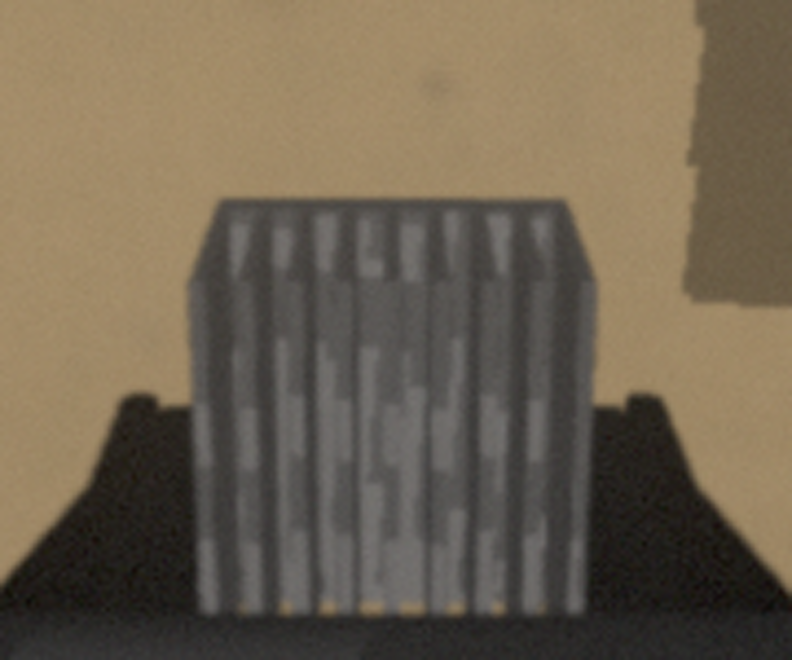

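```bash
cat >> h.py <<'E'
def inhand(c,st,pts):
    # pts: topL,topR,botR,botL of near (tool -y) face; block frame x->tool x (right in image?), using camera PnP
    obj=np.array([[-20,0,0],[20,0,0],[20,30,0],[-20,30,0]],float)/1000
    ok,rv,tv=cv2.solvePnP(obj,np.array(pts,float),K(c),np.array(c['D'],float))
    Rm=cv2.Rodrigues(np.array(c['rvec'],float))[0];t=np.array(c['tvec'],float).ravel()
    Ro=cv2.Rodrigues(rv)[0]
    cen=Ro@np.array([0,.015,.025])+tv.ravel()
    w=Rm.T@(cen-t); ax=Rm.T@Ro
    Rn=R.from_quat(st['eef_rot']).as_matrix()
    print('residual',cv2.projectPoints(obj,rv,tv,K(c),np.array(c['D'],float))[0].reshape(-1,2)-pts)
    return w,Rn.T@(w-st['ee_pos']),Rn.T@ax
E
python3 - <<'E'
from h import *
from bench import r
st=r.read_state();c=load('w4')
C=lambda x,y:(190+x/4.4-.39,160+y/4.4-.39)
print(inhand(c,st,[C(190,285),C(597,285),C(567,202),C(220,202)]))
# 4-mm check: front face via known z: block spans
w,_,_=inhand(c,st,[C(190,285),C(597,285),C(567,202),C(220,202)])
# where does front-top edge predicted if block centre tool y = dy
Rn=R.from_quat(st['eef_rot'])
for dy in (-2,-1,0,1,2):
  for dz in (-6,-4,-2):
   X=[Rn.apply(np.array([sx*20,dy-25,dz+zz])/1000)+st['ee_pos'] for sx,zz in ((1,-0),(-1,0),(-1,30),(1,30))]
   print(dy,dz,((proj(c,X)-np.array([190,160])+.39)*4.4).round().tolist())
E
```

```text
residual [[-0.07876507  0.00210361]
 [ 0.07879744  0.0038317 ]
 [-0.11099547 -0.0043968 ]
 [ 0.11095975 -0.00239413]]
(array([ 0.44052889, -0.2364846 ,  0.15755587]), array([ 5.72157576e-05, -4.96669527e-02,  1.06467608e-02]), array([[ 9.99999828e-01,  5.77855116e-04, -1.00890450e-04],
       [-1.07016596e-04,  1.06113262e-02, -9.99943693e-01],
       [-5.76751997e-04,  9.99943531e-01,  1.06113862e-02]]))
residual [[-0.07876507  0.00210361]
 [ 0.07879744  0.0038317 ]
 [-0.11099547 -0.0043968 ]
 [ 0.11095975 -0.00239413]]
-2 -6 [[599.0, 269.0], [187.0, 269.0], [218.0, 185.0], [568.0, 184.0]]
-2 -4 [[597.0, 262.0], [189.0, 262.0], [220.0, 180.0], [566.0, 180.0]]
-2 -2 [[594.0, 256.0], [191.0, 256.0], [221.0, 175.0], [564.0, 175.0]]
-1 -6 [[599.0, 278.0], [187.0, 278.0], [218.0, 193.0], [568.0, 193.0]]
-1 -4 [[597.0, 272.0], [189.0, 272.0], [220.0, 188.0], [566.0, 188.0]]
-1 -2 [[594.0, 265.0], [192.0, 265.0], [222.0, 183.0], [564.0, 183.0]]
0 -6 [[599.0, 288.0], [187.0, 288.0], [219.0, 201.0], [567.0, 201.0]]
0 -4 [[596.0, 281.0], [190.0, 281.0], [220.0, 196.0], [566.0, 196.0]]
0 -2 [[594.0, 275.0], [192.0, 275.0], [222.0, 192.0], [564.0, 192.0]]
1 -6 [[598.0, 298.0], [188.0, 298.0], [219.0, 210.0], [567.0, 210.0]]
1 -4 [[596.0, 291.0], [190.0, 291.0], [221.0, 205.0], [565.0, 205.0]]
1 -2 [[593.0, 284.0], [193.0, 284.0], [222.0, 200.0], [564.0, 200.0]]
2 -6 [[598.0, 307.0], [188.0, 307.0], [219.0, 218.0], [567.0, 218.0]]
2 -4 [[595.0, 300.0], [191.0, 300.0], [221.0, 213.0], [565.0, 213.0]]
2 -2 [[593.0, 294.0], [193.0, 294.0], [223.0, 208.0], [563.0, 208.0]]
```

```bash
python3 - <<'E'
from h import *
crop(load('w1'),255,205,95,100,6,'w1c')
t=load('top');crop(t,243,217,38,42,14,'tnest')
E
```

```text
(no output)
```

View pics/w1c.png

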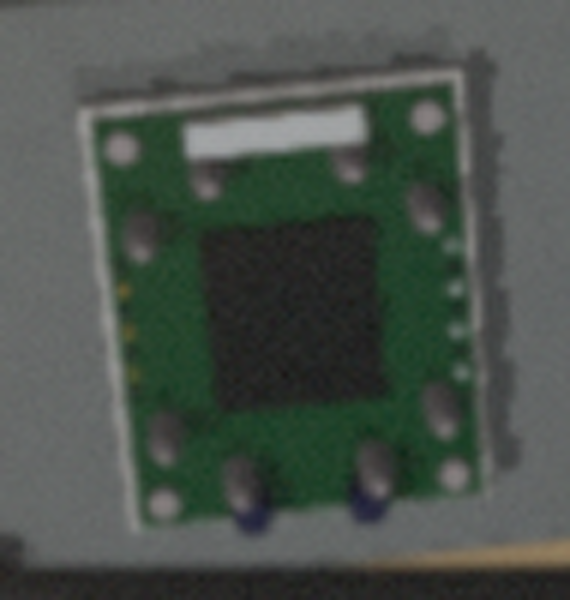

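View pics/tnest.png

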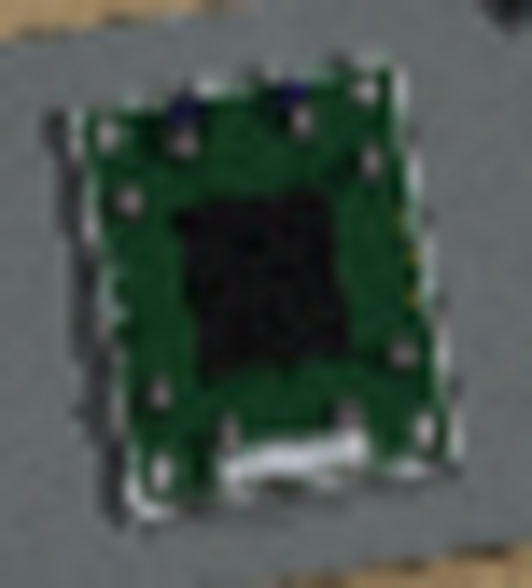

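```bash
python3 - <<'E'
from h import *
w=load('w1');t=load('top')
W=lambda x,y:(255+x/6-.42,205+y/6-.42); T=lambda x,y:(243+x/14-.46,217+y/14-.46)
ch=np.array([onz(w,W(*p),.028) for p in [(200,230),(378,217),(388,393),(219,412)]]);print('chip w',ch.mean(0), [np.linalg.norm(ch[i]-ch[i-1]) for i in range(4)])
tp=np.array([onz(w,W(*p),.038) for p in [(143,255),(168,460),(430,228),(445,432),(208,195),(352,178),(247,508),(380,495)]]);print('pins w',tp.mean(0))
print(tp[:,:2].round(4).tolist())
print('board w',np.mean([onz(w,W(*p),.026)for p in [(88,112),(460,75),(487,490),(138,525)]],0))
tt=np.array([onz(t,T(*p),.038) for p in [(108,133),]])
pt=[(182,140),(303,120),(130,200),(372,160),(158,393),(403,352),(230,430),(348,415)]
tp2=np.array([onz(t,T(*p),.038) for p in pt]);print('pins t',tp2.mean(0));print(tp2[:,:2].round(4).tolist())
ct=[(183,215),(328,195),(350,350),(205,370)];print('chip t',np.mean([onz(t,T(*p),.028) for p in ct],0))
print('tri chip',tri([(w,W(297,313)),(t,T(266.5,282.5))]))
def ya(P,a,b): d=P[b]-P[a];return np.degrees(np.arctan2(d[1],d[0]))
print('yaws x',ya(tp,0,1),ya(tp,2,3),ya(tp,4,6),ya(tp,5,7),' y',ya(tp,0,2)-90,ya(tp,1,3)-90,ya(tp,4,5)-90,ya(tp,6,7)-90)
print('t',ya(tp2,4,2),ya(tp2,5,3),ya(tp2,6,0),ya(tp2,7,1))
bw=[onz(w,W(*p),.026)for p in [(88,112),(460,75),(487,490),(138,525)]]
bw=np.array(bw);print('board',ya(bw,0,3),ya(bw,1,2),ya(bw,0,1)-90,ya(bw,3,2)-90)
E
```

```text
chip w [0.55757913 0.04245169 0.028     ] [np.float64(0.034637786314992605), np.float64(0.030523433805023745), np.float64(0.03330167661333463), np.float64(0.029873077366287606)]
pins w [0.55913123 0.04201423 0.038     ]
[[0.5437, 0.0151], [0.5816, 0.0214], [0.5365, 0.0626], [0.5739, 0.0686], [0.5324, 0.0253], [0.5282, 0.0489], [0.5902, 0.0356], [0.5865, 0.0585]]
board w [0.55716756 0.04209628 0.026     ]
pins t [0.5566467  0.03933561 0.038     ]
[[0.5833, 0.0558], [0.5872, 0.0322], [0.5715, 0.0659], [0.5793, 0.0186], [0.5339, 0.0602], [0.5418, 0.0126], [0.5267, 0.0462], [0.5295, 0.0233]]
chip t [0.55628843 0.03926636 0.028     ]
tri chip (array([0.55542088, 0.04064468, 0.03315681]), [np.float64(0.0014579586602822669), np.float64(0.00145795866028221)])
yaws x 9.331254615744182 9.07466981389289 10.041188099149126 9.27342807834268  y 8.639941329604184 9.198996058893712 10.064014224533949 9.020560576987634
t 8.63828966729325 9.153103088044169 9.675152605288195 8.75766835183378
board 8.992173363504822 8.920284426855417 8.882315866746538 9.18857354157268
```

```bash
python3 - <<'E'
from h import *
from bench import r
st=r.read_state()
for p in [(.597,.048,.19)]: print(mv(st,p,99))
E
```

```text
(array([271.9, 127.9, -21.5]), array([ 0.27,  0.12, -4.68]))
```

Request:
{"op": "apply_moves", "data": {"increments": [{"grip":200,"xyz":[54,26,-12],"rotation":[0.3,0.1,-1]},{"grip":200,"xyz":[110,52,-21],"rotation":[0.3,0.1,-2]},{"grip":200,"xyz":[165,78,-21],"rotation":[0.3,0.1,-3]},{"grip":200,"xyz":[220,104,-21],"rotation":[0.3,0.1,-4]},{"grip":200,"xyz":[262,124,-21],"rotation":[0.3,0.1,-4.7]}]}}

```text
time: 5.28
ee_pos: [0.5936, 0.0408, 0.1883]
eef_rot: [0.648, 0.761, -0.001, -0.001]
ft_force: [0.0, -0.7, -1.0]
width: 0.04
```

Request:
{"op": "apply_moves", "data": {"increments": [{"grip":200,"xyz":[6,2,4],"rotation":[0,0,0]},{"grip":200,"xyz":[6,2,4],"rotation":[0,0,0]},{"grip":200,"xyz":[6,2,4],"rotation":[0,0,0]}]}}

```text
time: 5.65
ee_pos: [0.5942, 0.045, 0.1841]
eef_rot: [0.649, 0.76, -0.001, -0.001]
ft_force: [0.1, -1.0, -0.9]
width: 0.0396
```

```bash
python3 - <<'E'
from h import *
from bench import r,viewer
st=r.read_state();print(st['ee_pos'],yaw(st),st['width'],st['joint_vel'].round(3)); c=cam('wrist',viewer,'w5')
print(st['joint_positions']);print(proj(c,[(.557,.041,.028)]))
crop(c,200,90,150,130,5.3,'w5c')
E
```

```text
[0.59418491 0.04497448 0.18410997] 99.00828440980858 0.03960287948587559 [ 0.002 -0.007 -0.001 -0.006 -0.001  0.001 -0.001]
[-0.48121562  0.30818034  0.40219928  1.62194512 -0.12496725  1.24037293
  1.673032  ]
[[280.38409636 149.15940233]]
```

View pics/w5c.png

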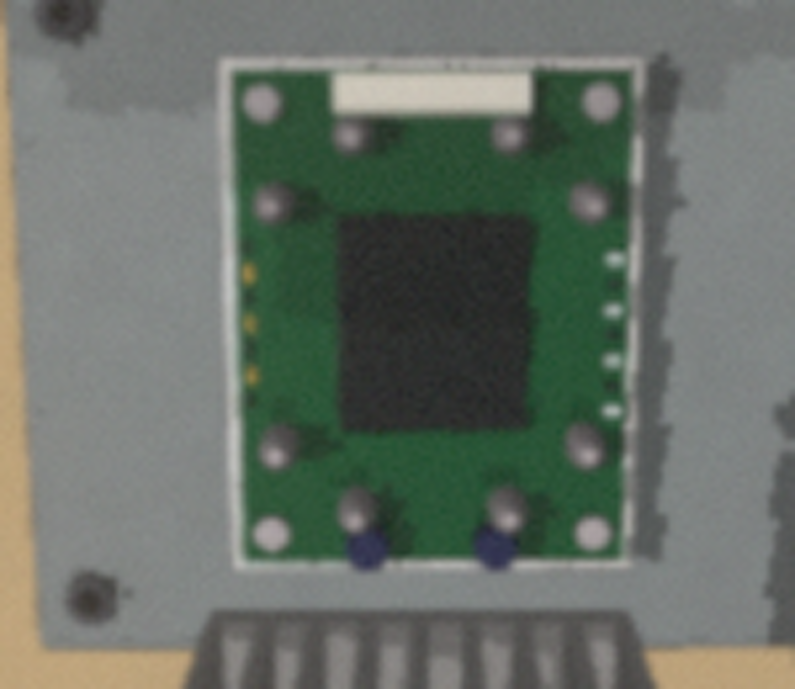

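```bash
python3 - <<'E'
from h import *
from bench import r
w=load('w5');st=r.read_state();Rn=R.from_quat(st['eef_rot'])
W=lambda x,y:(200+x/5.3-.4,90+y/5.3-.4)
ch=np.array([onz(w,W(*p),.028) for p in [(340,215),(535,215),(529,431),(342,431)]]);print('chip',ch.mean(0),[np.linalg.norm(ch[i]-ch[i-1]) for i in range(4)])
pp=[(350,140),(510,138),(268,207),(591,207),(279,455),(584,455),(358,523),(508,521)]
tp=np.array([onz(w,W(*p),.038) for p in pp]);print('pins',tp.mean(0))
bw=np.array([onz(w,W(*p),.026) for p in [(222,62),(642,62),(628,566),(240,568)]]);print('board',bw.mean(0))
def ya(P,a,b): d=P[b]-P[a];return round(np.degrees(np.arctan2(d[1],d[0])),2)
print('x',ya(tp,0,6),ya(tp,1,7),ya(tp,2,4),ya(tp,3,5),ya(bw,0,3),ya(bw,1,2),ya(ch,0,3),ya(ch,1,2),'y',ya(tp,0,1)-90,ya(tp,2,3)-90,ya(tp,4,5)-90,ya(tp,6,7)-90,ya(bw,0,1)-90,ya(bw,3,2)-90)
# triangulate chip with w1, pins
w1=load('w1');V=lambda x,y:(255+x/6-.42,205+y/6-.42)
print(tri([(w,W(436.5,323)),(w1,V(297,313))]))
print(Rn.inv().apply(tp.mean(0)-st['ee_pos']))
E
```

```text
chip [0.55814672 0.04251049 0.028     ] [np.float64(0.03396455802998699), np.float64(0.0302055714512898), np.float64(0.033973035297866765), np.float64(0.029798199861696843)]
pins [0.5583915  0.04162235 0.038     ]
board [0.55813646 0.04197768 0.026     ]
x 9.72 9.39 10.46 8.67 9.65 9.04 8.96 8.27 y 9.730000000000004 9.019999999999996 9.019999999999996 9.799999999999997 9.030000000000001 9.319999999999993
(array([0.55814711, 0.04262711, 0.02619525]), [np.float64(9.996884236836277e-05), np.float64(9.996884236842769e-05)])
[ 0.002324   -0.03563441  0.14646839]
```

```bash
python3 - <<'E'
from h import *
from bench import r
st=r.read_state()
for z in (.15,.085): print(mv(st,(.5579,.0418,z),99.25))
E
```

```text
(array([  2.5, -36.4,  34.5]), array([-0.16,  0.03, -0.25]))
(array([  2.6, -36.2,  99.5]), array([-0.16,  0.03, -0.25]))
```

Request:
{"op": "apply_moves", "data": {"increments": [{"grip":200,"xyz":[2.6,-36.4,20],"rotation":[-0.2,0,-0.25]},{"grip":200,"xyz":[2.6,-36.4,55],"rotation":[-0.2,0,-0.25]},{"grip":200,"xyz":[2.6,-36.4,90],"rotation":[-0.2,0,-0.25]},{"grip":200,"xyz":[2.6,-36.4,103],"rotation":[-0.2,0,-0.25]},{"grip":200,"xyz":[2.6,-36.4,103],"rotation":[-0.2,0,-0.25]}]}}

```text
time: 6.32
ee_pos: [0.5576, 0.0411, 0.0815]
eef_rot: [0.648, 0.762, -0.0, 0.0]
ft_force: [0.5, 0.3, 0.5]
width: 0.0399
```

Request:
{"op": "apply_moves", "data": {"increments": [{"grip":200,"xyz":[0,0,0],"rotation":[0,0,0]},{"grip":200,"xyz":[0,0,0],"rotation":[0,0,0]}]}}

```text
time: 6.58
ee_pos: [0.5583, 0.0411, 0.0827]
eef_rot: [0.648, 0.761, 0.001, 0.001]
ft_force: [0.6, -0.2, -0.8]
width: 0.0397
```

```bash
python3 - <<'E'
from h import *
from bench import r,viewer
st=r.read_state();print(st['ee_pos'],yaw(st),st['width'],st['joint_vel'].round(3)); c=cam('wrist',viewer,'w6')
for z in (.06,.0536): print(mv(st,(.5579,.0418,z),99.25))
crop(c,190,160,180,150,4.4,'w6c'); s=cam('scene',viewer,'s6'); crop(s,195,140,120,125,4.8,'s6c')
E
```

```text
[0.55833461 0.04106406 0.08266771] 99.18018588681397 0.03971196095540723 [-0.003  0.003 -0.003  0.006 -0.002 -0.003  0.001]
(array([ 0.8, -0.4, 22.7]), array([ 0.1 ,  0.03, -0.07]))
(array([ 0.8, -0.4, 29.1]), array([ 0.1 ,  0.03, -0.07]))
```

View pics/w6c.png

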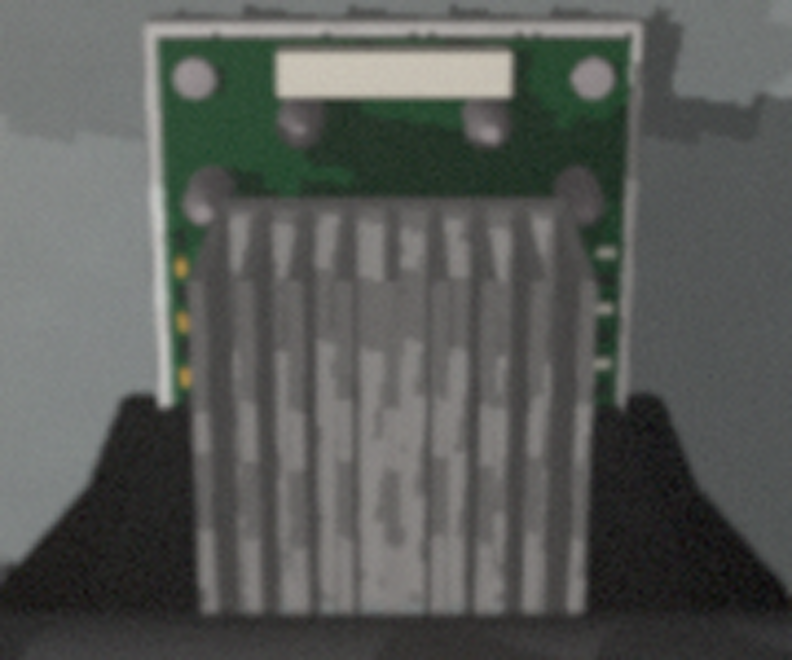

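View pics/s6c.png

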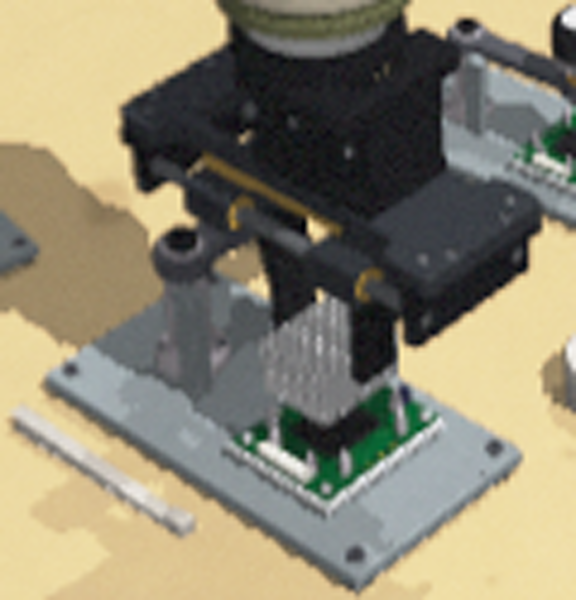

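```bash
python3 - <<'E'
from h import *
w=load('w5');W=lambda x,y:(200+x/5.3-.4,90+y/5.3-.4)
pp=[(350,140),(510,138),(268,207),(591,207),(279,455),(584,455),(358,523),(508,521)]
tp=np.array([onz(w,W(*p),.038) for p in pp]);y=np.radians(9.25);M=np.array([[np.cos(y),np.sin(y)],[-np.sin(y),np.cos(y)]])
print(((tp[:,:2]-tp.mean(0)[:2])@M.T*1000).round(1).tolist())
c=load('w6');C=lambda x,y:(190+x/4.4-.39,160+y/4.4-.39)
q=np.array([onz(c,C(*p),.038) for p in [(300,127),(487,127)]]);print('pins w6',(q.mean(0)),)
# block bottom edge, z=TCP-.0256
e=np.array([onz(c,C(*p),.0827-.0256) for p in [(220,201),(567,201)]])
ctr=e.mean(0)[:2]+.025*np.array([np.cos(y),np.sin(y)])
pc=q.mean(0)[:2]; print(ctr,((ctr-pc)@M.T*1000), np.degrees(np.arctan2(*(e[1]-e[0])[1::-1])), [np.linalg.norm(e[1]-e[0])])
E
```

```text
[[-29.0, -12.0], [-29.2, 11.8], [-19.2, -24.4], [-19.0, 24.0], [18.7, -23.6], [18.8, 23.6], [29.5, -11.5], [29.3, 11.9]]
pins w6 [0.52849421 0.03690996 0.038     ]
[0.55716085 0.04155642] [ 2.90407499e+01 -2.19107824e-02] 99.1843092888601 [np.float64(0.03968678745038663)]
```

Pin and block geometry agree to within 0.3 mm (pin centre column 393, block centre column 393.5). Next: descend slowly.

Request:
{"op": "apply_moves", "data": {"increments": [{"grip":200,"xyz":[0.2,0,8],"rotation":[0,0,0]},{"grip":200,"xyz":[0.2,0,15],"rotation":[0,0,0]},{"grip":200,"xyz":[0.2,0,20],"rotation":[0,0,0]},{"grip":200,"xyz":[0.2,0,23],"rotation":[0,0,0]},{"grip":200,"xyz":[0.2,0,23],"rotation":[0,0,0]}]}}

```text
time: 7.3
ee_pos: [0.5582, 0.0414, 0.0591]
eef_rot: [0.648, 0.762, 0.0, 0.001]
ft_force: [1.1, -0.2, -1.8]
width: 0.0393
```

```bash
python3 - <<'E'
from h import *
from bench import r,viewer
st=r.read_state();print(st['ee_pos'],yaw(st),st['width'],st['ft_force'],st['torque'],st['joint_vel'].round(3)); c=cam('wrist',viewer,'w7')
for z in (.06,.0536): print(mv(st,(.5579,.0418,z),99.25))
crop(c,190,160,180,150,4.4,'w7c'); 
E
```

```text
[0.55819416 0.04137504 0.05910534] 99.19582938596673 0.03925883601050427 [ 1.09311895 -0.20629292 -1.84468396] [ 0.12519693 -0.39827333  0.01925909] [-0.001 -0.005  0.    -0.001  0.002  0.006 -0.001]
(array([ 0.5, -0.2, -0.9]), array([ 0.08,  0.04, -0.05]))
(array([ 0.5, -0.2,  5.5]), array([ 0.08,  0.04, -0.05]))
```

View pics/w7c.png

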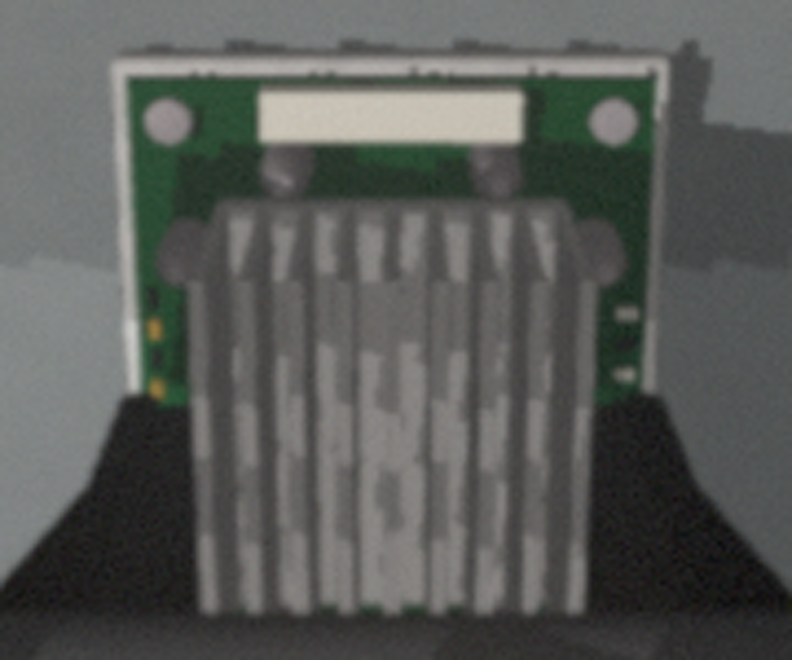

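The block is entering the pins evenly, with the side pins at crop x=183 and x=603 and the block at 190–597.

Request:
{"op": "apply_moves", "data": {"increments": [{"grip":200,"xyz":[0,0,1.5],"rotation":[0,0,0]},{"grip":200,"xyz":[0,0,3],"rotation":[0,0,0]},{"grip":200,"xyz":[0,0,4],"rotation":[0,0,0]},{"grip":200,"xyz":[0,0,5],"rotation":[0,0,0]},{"grip":200,"xyz":[0,0,5],"rotation":[0,0,0]}]}}

```text
time: 7.98
ee_pos: [0.5584, 0.0414, 0.0546]
eef_rot: [0.648, 0.762, 0.001, 0.001]
ft_force: [-0.2, 1.2, 4.6]
width: 0.0399
```

```bash
python3 - <<'E'
from h import *
from bench import r,viewer
st=r.read_state();print(st['ee_pos'],yaw(st),st['width'],st['ft_force'],st['torque'])
c=cam('scene',viewer,'s8'); crop(c,195,140,120,125,4.8,'s8c'); 
E
```

```text
[0.55838598 0.04142487 0.05460704] 99.19619192472578 0.03985930623128613 [-0.18597289  1.15860098  4.56761005] [0.04567278 0.03435794 0.04074918]
```

View pics/s8c.png

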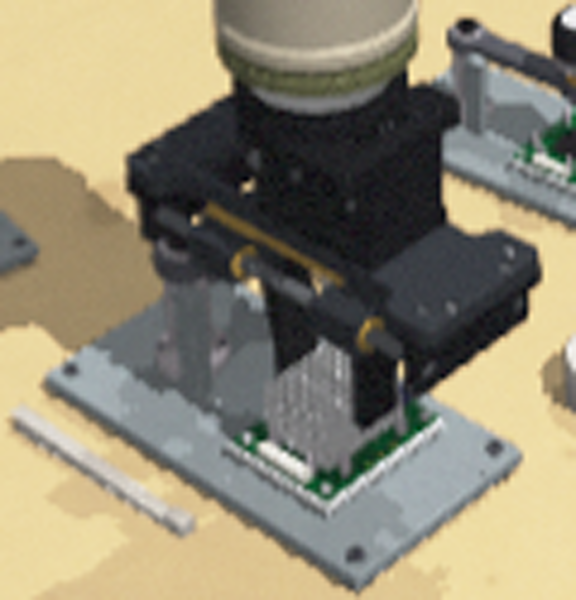

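Contact is felt: about 6 N up at TCP z .0546, against the expected .0536. Now release and rise.

Request:
{"op": "apply_moves", "data": {"increments": [{"grip":90,"xyz":[0,0,0],"rotation":[0,0,0]},{"grip":60,"xyz":[0,0,0],"rotation":[0,0,0]},{"grip":40,"xyz":[0,0,0],"rotation":[0,0,0]},{"grip":40,"xyz":[0,0,0],"rotation":[0,0,0]}]}}

```text
time: 8.52
ee_pos: [0.5582, 0.0414, 0.0545]
eef_rot: [0.648, 0.761, 0.0, 0.001]
ft_force: [0.6, -0.7, -0.8]
width: 0.0698
```

Request:
{"op": "apply_moves", "data": {"increments": [{"grip":40,"xyz":[0,0,-20],"rotation":[0,0,0]},{"grip":40,"xyz":[0,0,-50],"rotation":[0,0,0]},{"grip":40,"xyz":[0,0,-90],"rotation":[0,0,0]},{"grip":40,"xyz":[0,0,-120],"rotation":[0,0,0]},{"grip":40,"xyz":[0,0,-120],"rotation":[0,0,0]}]}}

```text
time: 9.15
ee_pos: [0.5594, 0.0415, 0.1768]
eef_rot: [0.648, 0.761, 0.002, 0.002]
ft_force: [-0.0, -0.3, -0.6]
width: 0.0736
```

```bash
python3 - <<'E'
from h import *
from bench import r,viewer
st=r.read_state();print(st['ee_pos'],yaw(st),st['width'],st['ft_force'],st['torque'],st['time'])
c=cam('scene',viewer,'s9'); crop(c,195,140,120,125,4.8,'s9c')
c=cam('wrist',viewer,'w9'); 
E
```

```text
[0.55937608 0.04153315 0.17684689] 99.18857196066506 0.07358074234131948 [-0.04363289 -0.33306972 -0.60497273] [0.04610046 0.0309507  0.04816612] 9.15
```

View pics/s9c.png

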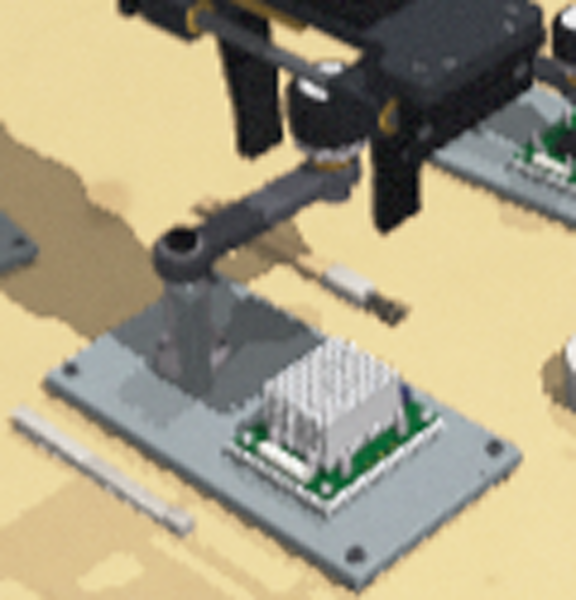

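View pics/w9.png

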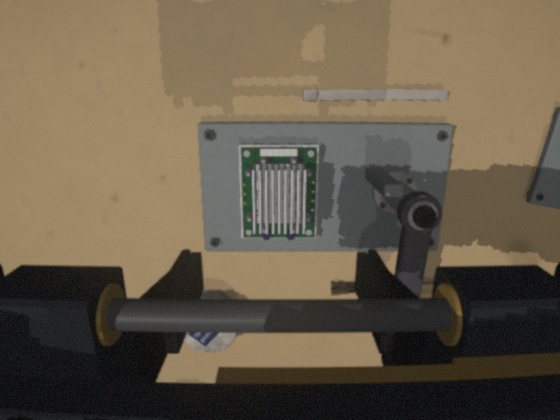

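The heat sink is seated between the pins: wrist (279,202), and the scene crop shows it flat. The next step is locating the pivot and cap for the swing.

```bash
python3 - <<'E'
from h import *
from bench import r
t=load('top');s=load('scene');w=load('w9');st=r.read_state()
T=lambda x,y:(180+x/6.5-.42,180+y/6.5-.42);S=lambda x,y:(195+x/4.8-.4,140+y/4.8-.4)
print('cap',tri([(t,T(249,133)),(s,S(331,82))]))
print('piv',tri([(t,T(286,396)),(s,S(182,241)),(w,(425,215))]),onz(w,(425,215),.091),dep(w,(418,205)))
print('hs',[dep(w,p) for p in [(279,200),(270,190),(290,210)]])
y=np.radians(9.2);n=np.array([.5582,.0419]);P=n+.1*np.array([-np.sin(y),np.cos(y)]);print('P',P)
def path(phi,rad=.05,cl=0,yawt=99.2):
    u=np.array([np.cos(np.radians(phi)),np.sin(np.radians(phi))]);m=np.array([-u[1],u[0]])
    d=np.radians(phi+90-yawt);sup=.015*abs(np.cos(d))+.0095*abs(np.sin(d))
    return P+rad*u+(.010+sup+cl)*m
for phi,cl in [(7,.03),(7,.005)]+[(p,0) for p in (7,-3,-13,-23,-33,-43,-53,-63,-73,-78,-81)]:
    p=path(phi,cl=cl);print(phi,p.round(4),mv(st,(*p,.084),99.2)[0])
E
```

```text
cap (array([0.63996983, 0.14917535, 0.13185637]), [np.float64(0.0001693623579549968), np.float64(0.0001693623579550627)])
piv (array([0.54055556, 0.13840445, 0.09001902]), [np.float64(0.0012993327284513763), np.float64(0.0008624950834914417), np.float64(0.0018717092917210684)]) [0.54049613 0.14001266 0.091     ] [0.53534075 0.13508442 0.08685669]
hs [array([0.55453903, 0.04163936, 0.05987576]), array([0.5546514 , 0.0342389 , 0.03321736]), array([0.56124299, 0.05118203, 0.05890132])]
P [0.54221188 0.14061363]
7 [0.5851 0.2016] [153.8  52.4  90.1]
7 [0.5881 0.1768] [128.8  51.4  90.1]
7 [0.5887 0.1719] [123.8  51.2  90.1]
-3 [0.5935 0.1646] [115.9  54.8  90.1]
-13 [0.5971 0.1561] [107.   57.   90.1]
-23 [0.5991 0.1466] [97.3 57.4 90.1]
-33 [0.5991 0.1364] [87.2 55.8 90.1]
-43 [0.597 0.126] [77.3 52.  90.1]
-53 [0.5926 0.116 ] [68.  46.1 90.1]
-63 [0.586  0.1068] [60.  38.1 90.1]
-73 [0.5773 0.0991] [53.8 28.3 90.1]
-78 [0.5724 0.0959] [51.5 22.9 90.1]
-81 [0.5693 0.0943] [50.3 19.7 90.1]
```

Request:
{"op": "apply_moves", "data": {"increments": [{"grip":255,"xyz":[50,17,0],"rotation":[0,0,0]},{"grip":255,"xyz":[100,34,0],"rotation":[0,0,0]},{"grip":255,"xyz":[150,51,0],"rotation":[0,0,0]},{"grip":255,"xyz":[154,52,10],"rotation":[0,0,0]},{"grip":255,"xyz":[154,52,40],"rotation":[0,0,0]}]}}

```text
time: 9.88
ee_pos: [0.5848, 0.2022, 0.1333]
eef_rot: [0.648, 0.762, 0.001, 0.001]
ft_force: [0.1, -0.8, 0.1]
width: 0.0312
```

```bash
python3 - <<'E'
from h import *
from bench import r,viewer
st=r.read_state();print(st['ee_pos'],yaw(st),st['width']); print(mv(st,(.5851,.2016,.084),99.2),mv(st,(.5881,.1768,.084),99.2))
c=cam('wrist',viewer,'w10')
E
```

```text
[0.58483171 0.20216217 0.13325528] 99.25866010169746 0.031232203585701567
(array([-0.6,  0.1, 49.3]), array([0.11, 0.03, 0.06])) (array([-25.5,  -1. ,  49.3]), array([0.11, 0.03, 0.06]))
```

View pics/w10.png

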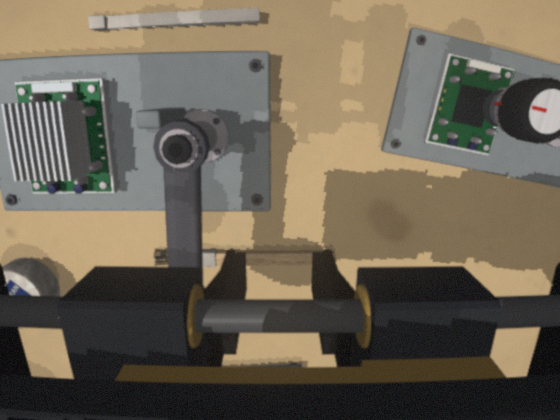

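Request:
{"op": "apply_moves", "data": {"increments": [{"grip":255,"xyz":[2,0,20],"rotation":[0,0,0]},{"grip":255,"xyz":[2,0,40],"rotation":[0,0,0]},{"grip":255,"xyz":[2,0,49],"rotation":[0,0,0]},{"grip":255,"xyz":[-8,0,49],"rotation":[0,0,0]},{"grip":255,"xyz":[-16,0,49],"rotation":[0,0,0]}]}}

```text
time: 10.55
ee_pos: [0.5855, 0.1834, 0.0801]
eef_rot: [0.648, 0.761, -0.002, -0.0]
ft_force: [-0.1, 0.5, -0.5]
width: 0.0003
```

```bash
cat > path.py <<'E'
from h import *
from bench import r,viewer
P=np.array([.5415,.1400])
def path(phi,rad=.05,cl=0,yawt=99.2):
    u=np.array([np.cos(np.radians(phi)),np.sin(np.radians(phi))]);m=np.array([-u[1],u[0]])
    d=np.radians(phi+90-yawt);sup=.015*abs(np.cos(d))+.0095*abs(np.sin(d))
    return P+rad*u+(.010+sup+cl)*m
st=r.read_state();print(st['time'],st['ee_pos'],yaw(st),st['width'],st['ft_force'].round(2))
for phi in (7,2,-3,-8,-13,-18,-23,-28,-33,-38,-43,-48,-53,-58,-63,-68,-73,-78,-81):
    p=path(phi);a,b=mv(st,(*p,.084),99.2);print(phi,a,b)
E
python3 path.py;  python3 - <<'E'
from h import *
from bench import r,viewer
c=cam('scene',viewer,'s11'); crop(c,185,100,140,150,4,'s11c')
E
```

```text
10.55 [0.5855217  0.18343414 0.0800795 ] 99.16178748717628 0.00032275832624138544 [-0.09  0.45 -0.55]
7 [-12.4   0.5  -3.9] [-0.2   0.16 -0.04]
2 [-16.2   2.5  -3.9] [-0.2   0.16 -0.04]
-3 [-20.3   4.1  -3.9] [-0.2   0.16 -0.04]
-8 [-24.7   5.4  -3.9] [-0.2   0.16 -0.04]
-13 [-29.3   6.3  -3.9] [-0.2   0.16 -0.04]
-18 [-34.1   6.7  -3.8] [-0.2   0.16 -0.04]
-23 [-39.    6.7  -3.8] [-0.2   0.16 -0.04]
-28 [-44.    6.2  -3.8] [-0.2   0.16 -0.04]
-33 [-49.1   5.1  -3.8] [-0.2   0.16 -0.04]
-38 [-54.1   3.5  -3.8] [-0.2   0.16 -0.04]
-43 [-59.    1.4  -3.8] [-0.2   0.16 -0.04]
-48 [-63.7  -1.3  -3.7] [-0.2   0.16 -0.04]
-53 [-68.2  -4.6  -3.7] [-0.2   0.16 -0.04]
-58 [-72.4  -8.3  -3.7] [-0.2   0.16 -0.04]
-63 [-76.2 -12.6  -3.7] [-0.2   0.16 -0.04]
-68 [-79.6 -17.3  -3.6] [-0.2   0.16 -0.04]
-73 [-82.5 -22.3  -3.6] [-0.2   0.16 -0.04]
-78 [-84.8 -27.7  -3.6] [-0.2   0.16 -0.04]
-81 [-85.9 -31.   -3.6] [-0.2   0.16 -0.04]
```

View pics/s11c.png

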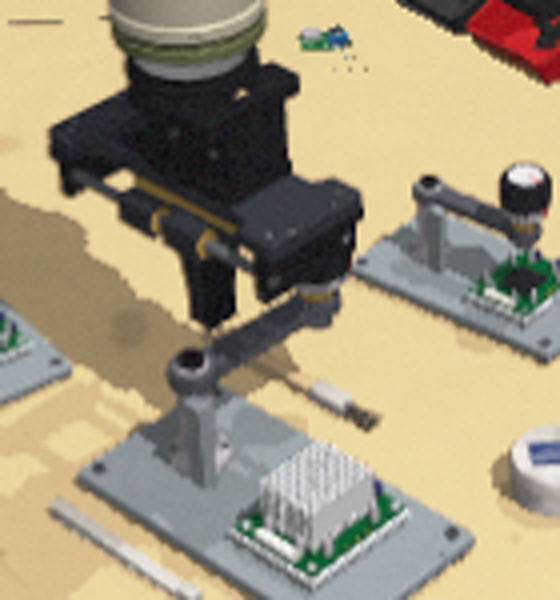

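Request:
{"op": "apply_moves", "data": {"increments": [{"grip":255,"xyz":[-12.4,1,-4],"rotation":[0,0,0]},{"grip":255,"xyz":[-20.3,4,-4],"rotation":[0,0,0]},{"grip":255,"xyz":[-29.3,6.3,-4],"rotation":[0,0,0]},{"grip":255,"xyz":[-39,6.7,-4],"rotation":[0,0,0]},{"grip":255,"xyz":[-49,5.1,-4],"rotation":[0,0,0]}]}}

```text
time: 11.22
ee_pos: [0.5987, 0.134, 0.0842]
eef_rot: [0.649, 0.761, -0.002, 0.0]
ft_force: [-0.6, 2.0, 0.3]
width: 0.0006
```

```bash
python3 path.py|tail -n +9;  python3 - <<'E'
from h import *
from bench import r,viewer
c=cam('scene',viewer,'s12'); crop(c,185,100,140,150,4,'s12c')
E
```

```text
-28 [6.9 1.  0.2] [-0.19  0.19 -0.11]
-33 [ 1.9 -0.   0.2] [-0.19  0.19 -0.11]
-38 [-3.2 -1.6  0.2] [-0.19  0.19 -0.11]
-43 [-8.1 -3.8  0.2] [-0.19  0.19 -0.11]
-48 [-12.8  -6.5   0.3] [-0.19  0.19 -0.11]
-53 [-17.3  -9.7   0.3] [-0.19  0.19 -0.11]
-58 [-21.5 -13.4   0.3] [-0.19  0.19 -0.11]
-63 [-25.3 -17.7   0.3] [-0.19  0.19 -0.11]
-68 [-28.7 -22.4   0.4] [-0.19  0.19 -0.11]
-73 [-31.6 -27.4   0.4] [-0.19  0.19 -0.11]
-78 [-33.9 -32.8   0.4] [-0.19  0.19 -0.11]
-81 [-35.1 -36.1   0.4] [-0.19  0.19 -0.11]
```

View pics/s12c.png

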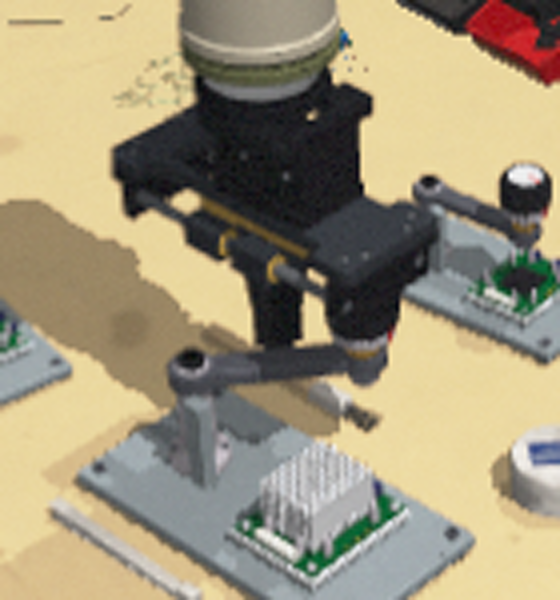

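The arm is swinging with the fingers; force is 2 N.

Request:
{"op": "apply_moves", "data": {"increments": [{"grip":255,"xyz":[-8,-3.8,0],"rotation":[0,0,0]},{"grip":255,"xyz":[-17.3,-9.7,0],"rotation":[0,0,0]},{"grip":255,"xyz":[-23.5,-15.5,0],"rotation":[0,0,0]},{"grip":255,"xyz":[-28.7,-22.4,0],"rotation":[0,0,0]},{"grip":255,"xyz":[-31.6,-27.4,0],"rotation":[0,0,0]}]}}

```text
time: 11.9
ee_pos: [0.5764, 0.0959, 0.0846]
eef_rot: [0.65, 0.76, -0.003, 0.001]
ft_force: [0.8, 0.7, -0.6]
width: 0.0003
```

```bash
python3 path.py|(head -1; tail -n 5);  python3 - <<'E'
from h import *
from bench import r,viewer
c=cam('scene',viewer,'s13'); crop(c,185,100,140,150,4,'s13c')
E
```

```text
11.9 [0.57635354 0.0958738  0.08462734] 98.97198711924902 0.0003186798021175954 [ 0.83  0.66 -0.64]
```

View pics/s13c.png

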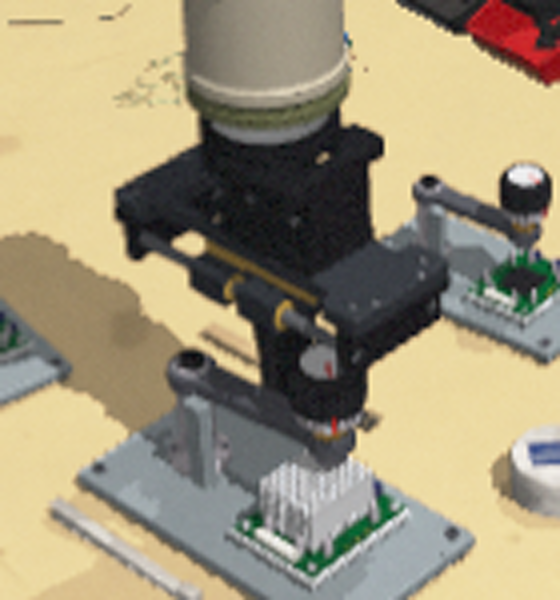

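Request:
{"op": "apply_moves", "data": {"increments": [{"grip":255,"xyz":[-1.5,-3,0],"rotation":[0,0,0]},{"grip":255,"xyz":[-2.5,-5,0],"rotation":[0,0,0]},{"grip":255,"xyz":[-3,-7,0],"rotation":[0,0,0]},{"grip":255,"xyz":[-3,-8.5,0],"rotation":[0,0,0]}]}}

```text
time: 12.45
ee_pos: [0.57, 0.0916, 0.0849]
eef_rot: [0.65, 0.76, -0.001, 0.002]
ft_force: [14.3, 3.1, -10.2]
width: -0.0
```

```bash
python3 path.py|(head -1; tail -n 2);  python3 - <<'E'
from h import *
from bench import r,viewer
c=cam('scene',viewer,'s14'); crop(c,185,100,140,150,4,'s14c')
E
```

```text
12.45 [0.5700279  0.09161649 0.08494924] 98.97027337573057 -3.186459158373555e-05 [ 14.3    3.13 -10.2 ]
```

View pics/s14c.png

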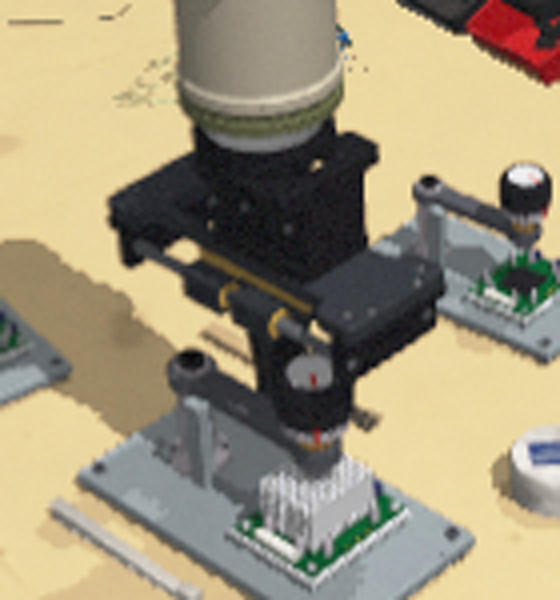

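The arm is against its stop: 14 N reaction, cap over the heat sink. The cap's red line and the collar's are aligned at s14c (316,437). Back off and rise.

Request:
{"op": "apply_moves", "data": {"increments": [{"grip":255,"xyz":[3,12,0],"rotation":[0,0,0]},{"grip":255,"xyz":[3,25,-5],"rotation":[0,0,0]},{"grip":255,"xyz":[3,28,-40],"rotation":[0,0,0]},{"grip":200,"xyz":[-10,0,-85],"rotation":[0,0,0]},{"grip":100,"xyz":[-40,-40,-120],"rotation":[0,0,0]}]}}

```text
time: 13.12
ee_pos: [0.5366, 0.0472, 0.2065]
eef_rot: [0.649, 0.761, -0.001, 0.003]
ft_force: [1.2, -0.6, 0.7]
width: 0.0131
```

```bash
python3 - <<'E'
from h import *
from bench import r,viewer
st=r.read_state();print(st['ee_pos'],yaw(st),st['width'],st['ft_force'])
c=cam('scene',viewer,'s15'); crop(c,205,150,110,110,5.4,'s15c');c=cam('wrist',viewer,'w15')
print(mv(st,(.52,.04,.2),120))
E
```

```text
[0.53662549 0.04720231 0.20649494] 99.11481578623435 0.01306082997921209 [ 1.16496062 -0.56136181  0.69455758]
(array([ -4.4, -17.6,   6.5]), array([  0.06,   0.33, -20.88]))
```

View pics/s15c.png

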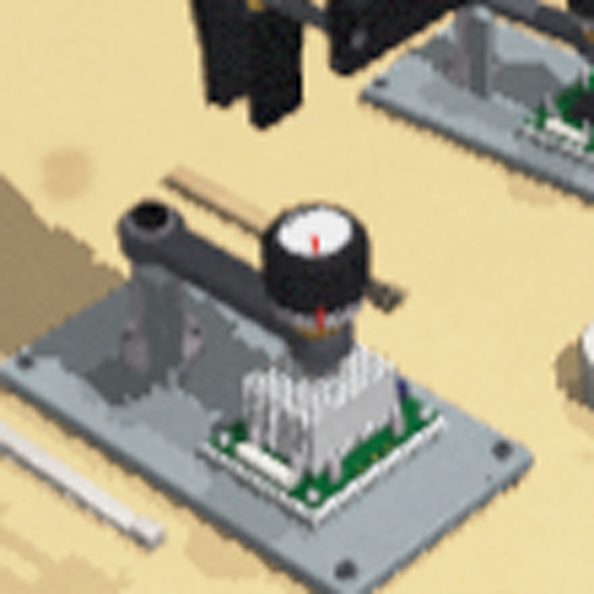

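View pics/w15.png

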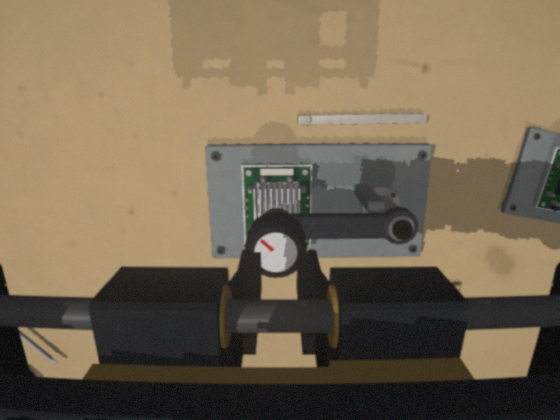

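```bash
python3 - <<'E'
from h import *
from bench import r
st=r.read_state()
w=load('w15');s=load('s15');crop(w,240,195,75,90,7,'w15c')
S=lambda x,y:(205+x/5.4-.4,150+y/5.4-.4)
print(onz(w,(276,250),.132),tri([(w,(276,250)),(s,S(315,234))]),onz(s,S(315,234),.132))
print(mv(st,(.558,.0418,.2),120))
E
```

```text
[0.55640208 0.04198421 0.132     ] (array([0.55801169, 0.04209273, 0.12881072]), [np.float64(0.00023337313893749634), np.float64(0.00023337313893744194)]) [0.55594419 0.03876367 0.132     ]
(array([-3.7, 21.1,  9.6]), array([  0.33,   0.34, -21.33]))
```

View pics/w15c.png

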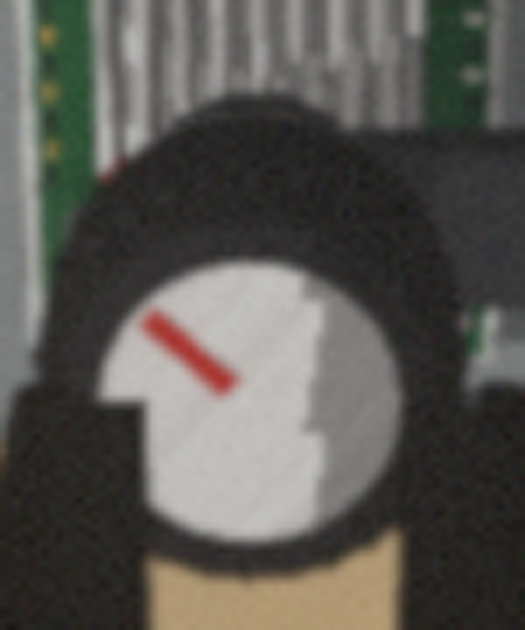

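Request:
{"op": "apply_moves", "data": {"increments": [{"grip":0,"xyz":[-2,0,0],"rotation":[0.1,0.1,-7]},{"grip":0,"xyz":[-4,10,0],"rotation":[0.2,0.2,-14]},{"grip":0,"xyz":[-4,21,0],"rotation":[0.3,0.3,-21.3]},{"grip":0,"xyz":[-4,21,5],"rotation":[0.3,0.3,-21.3]},{"grip":0,"xyz":[-4,21,10],"rotation":[0.3,0.3,-21.3]}]}}

```text
time: 13.85
ee_pos: [0.5576, 0.0415, 0.1988]
eef_rot: [0.501, 0.865, -0.001, 0.0]
ft_force: [1.1, 0.8, 0.5]
width: 0.0705
```

```bash
python3 - <<'E'
from h import *
from bench import r,viewer
st=r.read_state();print(st['ee_pos'],yaw(st),st['width'],st['joint_positions'])
c=cam('wrist',viewer,'w16')
for z in (.15,.117): print(mv(st,(.5578,.042,z),120))
E
```

```text
[0.55760266 0.04152529 0.19877442] 119.8130334664522 0.07045326445098969 [-0.47811898  0.20847518  0.36944934  1.70136589 -0.07801237  1.24690817
  2.00006332]
(array([ 0.3,  0.4, 48.8]), array([-0.05,  0.03, -0.19]))
(array([ 0.4,  0.5, 81.8]), array([-0.05,  0.03, -0.19]))
```

View pics/w16.png

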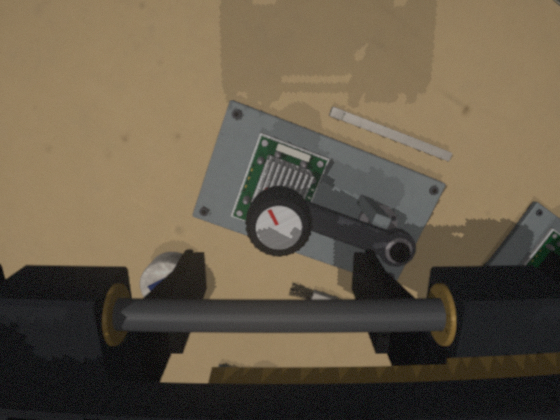

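Request:
{"op": "apply_moves", "data": {"increments": [{"grip":0,"xyz":[0.3,0.5,30],"rotation":[0,0,0]},{"grip":0,"xyz":[0.3,0.5,58],"rotation":[0,0,0]},{"grip":0,"xyz":[0.3,0.5,75],"rotation":[0,0,0]},{"grip":0,"xyz":[0.3,0.5,81],"rotation":[0,0,0]},{"grip":0,"xyz":[0.3,0.5,81],"rotation":[0,0,0]}]}}

```text
time: 14.52
ee_pos: [0.5576, 0.0419, 0.1175]
eef_rot: [0.501, 0.865, -0.001, -0.0]
ft_force: [0.4, 0.4, -0.1]
width: 0.0866
```

```bash
python3 - <<'E'
from h import *
from bench import r,viewer
st=r.read_state();print(st['ee_pos'],yaw(st),st['width'],st['ft_force'],st['torque'])
c=cam('scene',viewer,'s17'); crop(c,205,130,110,110,5.4,'s17c')
print(mv(st,(.5578,.042,.117),120))
c=cam('wrist',viewer,'w17')
crop(c,190,200,180,110,4.4,'w17c')
E
```

```text
[0.55756743 0.0419167  0.1175138 ] 119.82445565098955 0.08664043540407809 [ 0.3522026   0.44107523 -0.1030269 ] [0.0585844  0.0192991  0.00718926]
(array([-0. ,  0.2,  0.5]), array([-0.08,  0.02, -0.18]))
```

View pics/s17c.png

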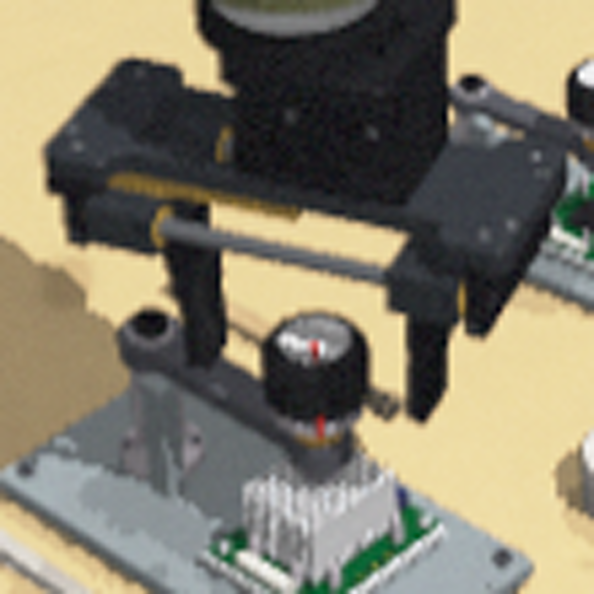

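View pics/w17c.png

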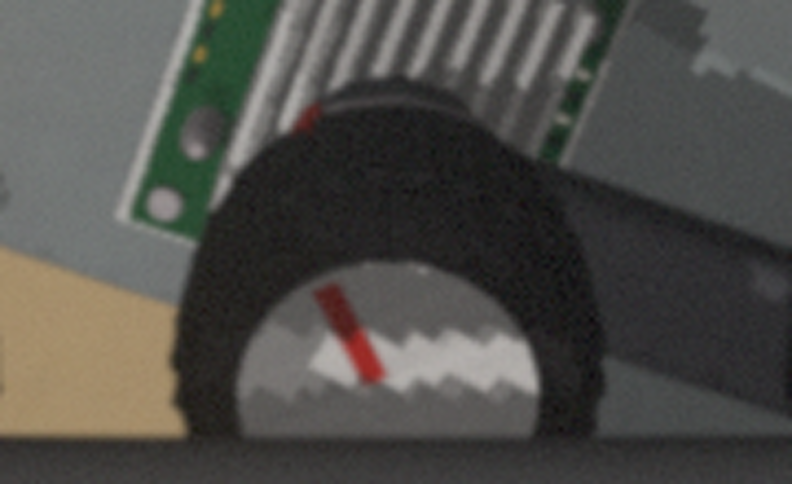

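Request:
{"op": "apply_moves", "data": {"increments": [{"grip":80,"xyz":[0,0,0],"rotation":[0,0,0]},{"grip":120,"xyz":[0,0,0],"rotation":[0,0,0]},{"grip":160,"xyz":[0,0,0],"rotation":[0,0,0]},{"grip":200,"xyz":[0,0,0],"rotation":[0,0,0]},{"grip":200,"xyz":[0,0,0],"rotation":[0,0,0]}], "squeeze": 60}}

```text
time: 15.25
ee_pos: [0.5579, 0.042, 0.1181]
eef_rot: [0.501, 0.865, -0.0, 0.0]
ft_force: [0.5, 0.6, -0.1]
width: 0.0451
```

Request:
{"op": "apply_moves", "data": {"increments": [{"grip":200,"xyz":[0,0,0],"rotation":[0,0,0]},{"grip":200,"xyz":[0,0,0],"rotation":[0,0,0]}]}}

```text
time: 15.5
ee_pos: [0.558, 0.0418, 0.1181]
eef_rot: [0.501, 0.865, -0.0, 0.0]
ft_force: [0.3, -1.4, 0.8]
width: 0.0408
```

```bash
cat > tq.py <<'E'
from h import *
from bench import r,viewer
import sys
st=r.read_state();print(st['time'],st['ee_pos'].round(4),'yaw',round(yaw(st),2),'w',round(st['width'],4),'F',st['ft_force'].round(1),'T',st['torque'].round(3),'j7',st['joint_positions'][6].round(3))
n=sys.argv[1]
c=cam('wrist',viewer,n);crop(c,190,200,180,110,4.4,n+'c')
E
python3 tq.py w18
```

```text
15.5 [0.558  0.0418 0.1181] yaw 119.82 w 0.0408 F [ 0.3 -1.4  0.8] T [-0.168 -0.003 -0.063] j7 2.025
```

View pics/w18c.png

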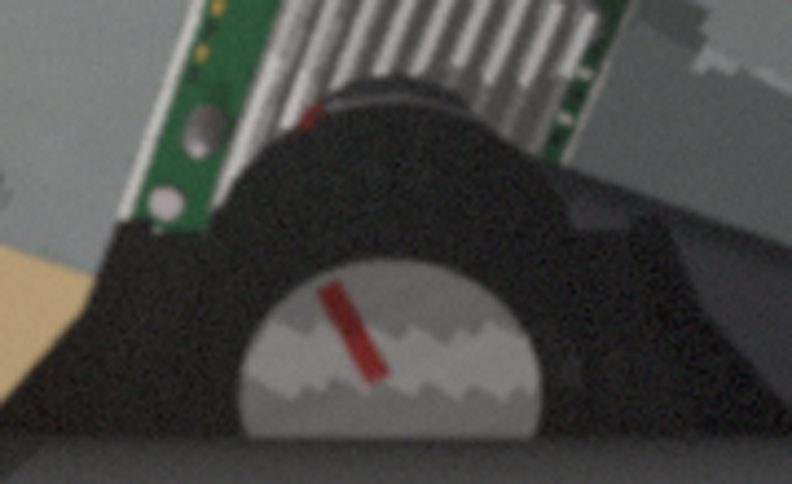

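Gripped: width 40.8 mm, marks together at crop (312,115). Turn clockwise (tool +z) with a 0.556 mm descent per 10°.

Request:
{"op": "apply_moves", "data": {"increments": [{"grip":200,"xyz":[0,0,0.5],"rotation":[0,0,8]},{"grip":200,"xyz":[0,0,0.9],"rotation":[0,0,16]},{"grip":200,"xyz":[0,0,1.3],"rotation":[0,0,24]},{"grip":200,"xyz":[0,0,1.7],"rotation":[0,0,30]},{"grip":200,"xyz":[0,0,1.7],"rotation":[0,0,30]}]}}

```text
time: 16.18
ee_pos: [0.5582, 0.0414, 0.1165]
eef_rot: [0.708, 0.706, -0.0, 0.001]
ft_force: [1.5, -2.4, -0.2]
width: 0.0409
```

```bash
python3 tq.py w19
```

```text
16.175 [0.5582 0.0414 0.1165] yaw 89.84 w 0.0409 F [ 1.5 -2.4 -0.2] T [-0.565 -0.262 -0.053] j7 1.524
```

View pics/w19c.png

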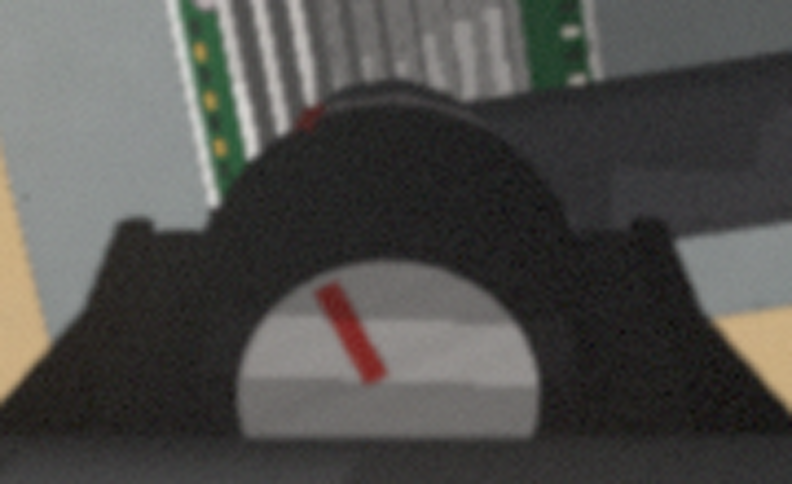

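Request:
{"op": "apply_moves", "data": {"increments": [{"grip":200,"xyz":[0,0,0.4],"rotation":[0,0,8]},{"grip":200,"xyz":[0,0,0.9],"rotation":[0,0,16]},{"grip":200,"xyz":[0,0,1.3],"rotation":[0,0,24]}]}}

```text
time: 16.6
ee_pos: [0.5582, 0.0409, 0.1154]
eef_rot: [0.84, 0.543, -0.0, 0.001]
ft_force: [-0.2, -2.7, 3.8]
width: 0.0404
```

```bash
python3 tq.py w20
```

```text
16.6 [0.5582 0.0409 0.1154] yaw 65.82 w 0.0404 F [-0.2 -2.7  3.8] T [-0.712  0.174  0.305] j7 1.124
```

View pics/w20c.png

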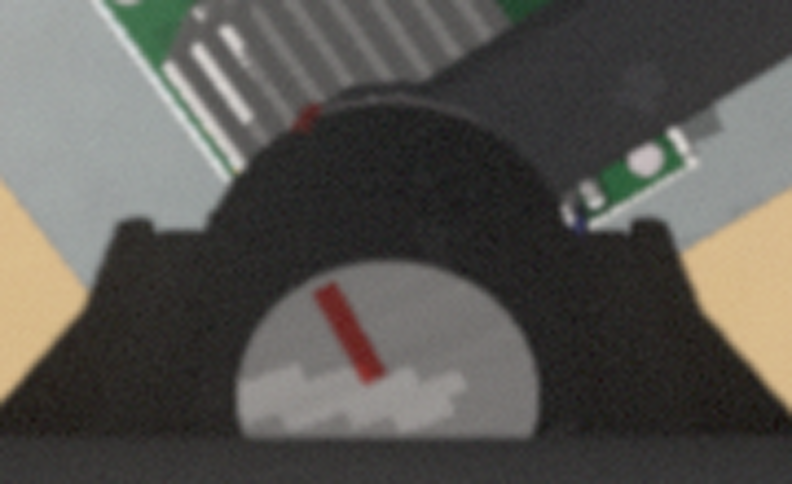

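Request:
{"op": "apply_moves", "data": {"increments": [{"grip":200,"xyz":[0,0,0.5],"rotation":[0,0,8]},{"grip":200,"xyz":[0,0,0.9],"rotation":[0,0,16]}]}}

```text
time: 16.9
ee_pos: [0.5582, 0.0407, 0.1148]
eef_rot: [0.908, 0.418, -0.0, 0.001]
ft_force: [-1.6, -3.6, 6.8]
width: 0.0406
```

```bash
python3 tq.py w21
```

```text
16.9 [0.5582 0.0407 0.1148] yaw 49.42 w 0.0406 F [-1.6 -3.6  6.8] T [-0.777  0.565  0.305] j7 0.853
```

View pics/w21c.png

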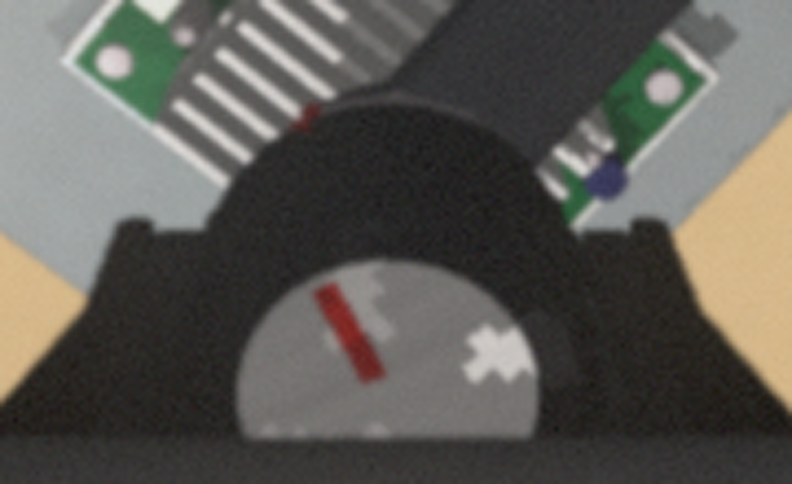

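Request:
{"op": "apply_moves", "data": {"increments": [{"grip":200,"xyz":[0,0,0.6],"rotation":[0,0,8]},{"grip":200,"xyz":[0,0,1.0],"rotation":[0,0,16]}]}}

```text
time: 17.2
ee_pos: [0.558, 0.0404, 0.1143]
eef_rot: [0.959, 0.284, -0.0, 0.001]
ft_force: [-3.6, -2.5, 8.9]
width: 0.0408
```

```bash
python3 tq.py w22
```

```text
17.2 [0.558  0.0404 0.1143] yaw 33.01 w 0.0408 F [-3.6 -2.5  8.9] T [-0.779  0.95   0.313] j7 0.582
```

View pics/w22c.png

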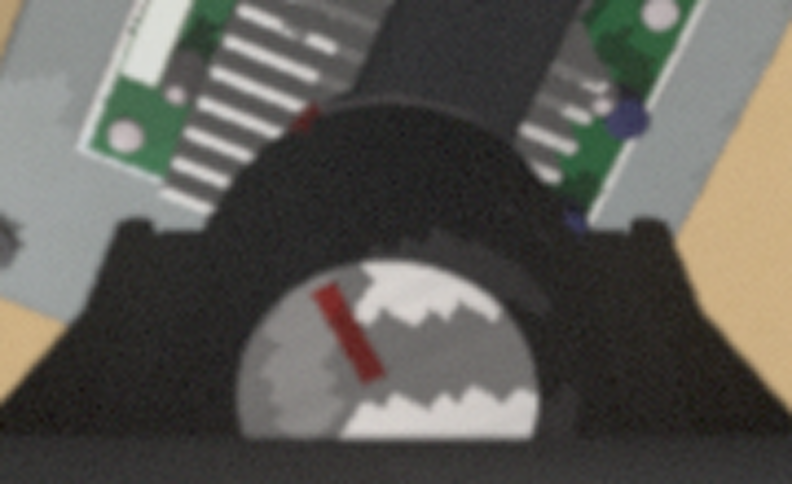

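Request:
{"op": "apply_moves", "data": {"increments": [{"grip":200,"xyz":[0.2,-0.4,0.6],"rotation":[0,0,8]},{"grip":200,"xyz":[0.4,-0.7,1.1],"rotation":[0,0,14]}]}}

```text
time: 17.5
ee_pos: [0.5578, 0.0405, 0.1138]
eef_rot: [0.987, 0.162, -0.0, 0.001]
ft_force: [-4.7, -4.8, 10.5]
width: 0.0406
```

```bash
python3 tq.py w23
```

```text
17.5 [0.5578 0.0405 0.1138] yaw 18.62 w 0.0406 F [-4.7 -4.8 10.5] T [-1.237  1.2    0.395] j7 0.345
```

View pics/w23c.png

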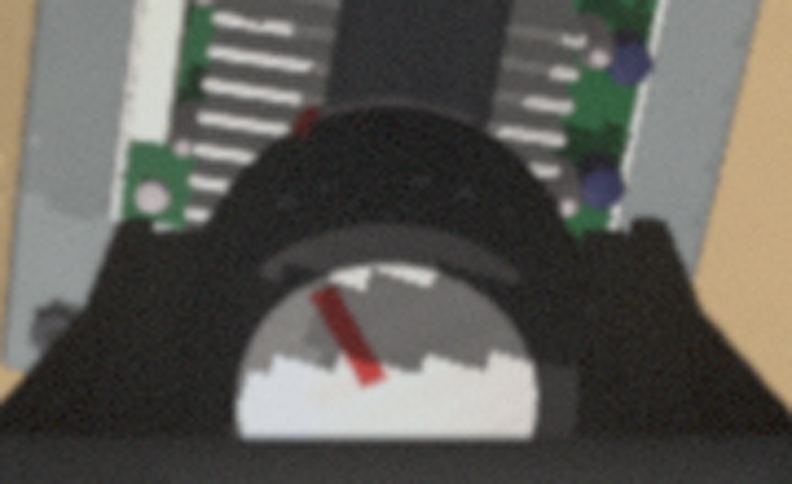

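Request:
{"op": "apply_moves", "data": {"increments": [{"grip":200,"xyz":[0,0,0.3],"rotation":[0,0,7]},{"grip":200,"xyz":[0,0,0.5],"rotation":[0,0,12]}]}}

```text
time: 17.8
ee_pos: [0.5576, 0.0404, 0.1136]
eef_rot: [0.998, 0.056, -0.001, 0.001]
ft_force: [-2.6, -2.8, 6.2]
width: 0.0412
```

```bash
python3 tq.py w24
```

```text
17.8 [0.5576 0.0404 0.1136] yaw 6.42 w 0.0412 F [-2.6 -2.8  6.2] T [-0.729  0.702  0.454] j7 0.145
```

View pics/w24c.png

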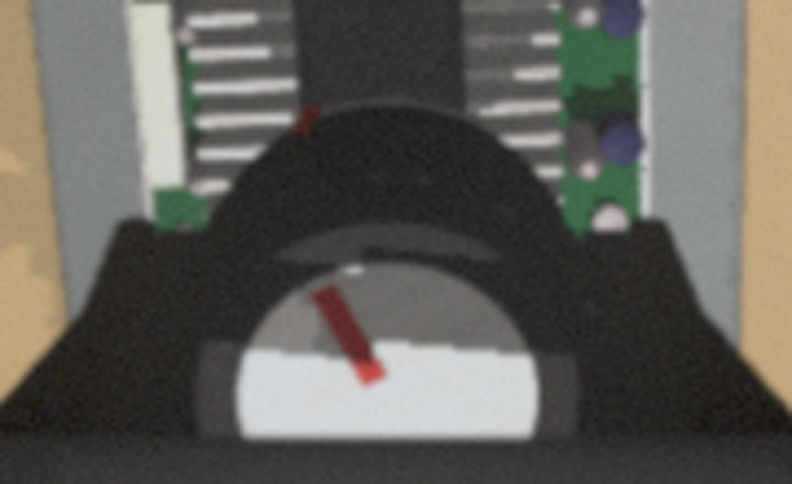

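Request:
{"op": "apply_moves", "data": {"increments": [{"grip":200,"xyz":[0,0,0.3],"rotation":[0,0,8]}]}}

```text
time: 17.98
ee_pos: [0.5574, 0.0403, 0.1134]
eef_rot: [1.0, -0.015, -0.001, 0.001]
ft_force: [-0.8, -1.6, 2.4]
width: 0.041
```

```bash
cat >> tq.py <<'E'
cr=[]
for m in ('w24',n):
    i=load(m)['img'][215:240,245:290]; cr.append(cv2.resize(i,None,fx=8,fy=8,interpolation=cv2.INTER_CUBIC))
cv2.imwrite('pics/'+n+'z.png',np.hstack(cr))
E
python3 tq.py w25
```

```text
17.975 [0.5574 0.0403 0.1134] yaw -1.69 w 0.041 F [-0.8 -1.6  2.4] T [-0.534  0.275  0.507] j7 0.013
```

View pics/w25z.png

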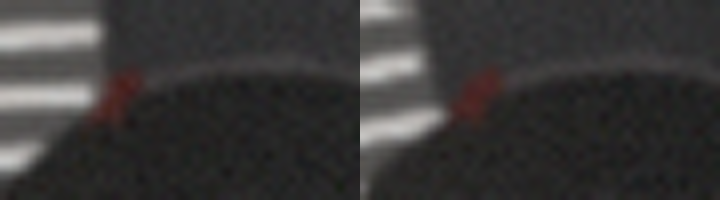

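Request:
{"op": "apply_moves", "data": {"increments": [{"grip":200,"xyz":[0,0,0.4],"rotation":[0,0,7]}]}}

```text
time: 18.15
ee_pos: [0.5573, 0.0403, 0.1132]
eef_rot: [0.997, -0.078, -0.001, 0.001]
ft_force: [-1.6, -2.2, 5.0]
width: 0.0407
```

```bash
python3 tq.py w26
```

```text
18.15 [0.5573 0.0403 0.1132] yaw -8.97 w 0.0407 F [-1.6 -2.2  5. ] T [-0.654  0.506  0.458] j7 -0.105
```

View pics/w26z.png

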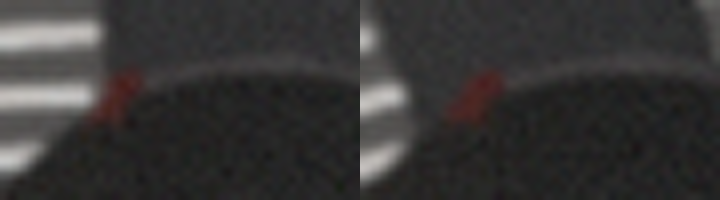

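Request:
{"op": "apply_moves", "data": {"increments": [{"grip":200,"xyz":[0,0,0.3],"rotation":[0,0,7]}]}}

```text
time: 18.32
ee_pos: [0.5572, 0.0403, 0.113]
eef_rot: [0.99, -0.141, -0.001, 0.001]
ft_force: [-2.5, -2.5, 5.4]
width: 0.0408
```

```bash
python3 tq.py w27
```

```text
18.325 [0.5572 0.0403 0.113 ] yaw -16.18 w 0.0408 F [-2.5 -2.5  5.4] T [-0.659  0.51   0.479] j7 -0.222
```

View pics/w27z.png

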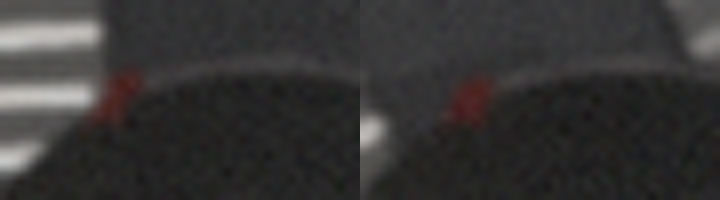

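View pics/w27c.png

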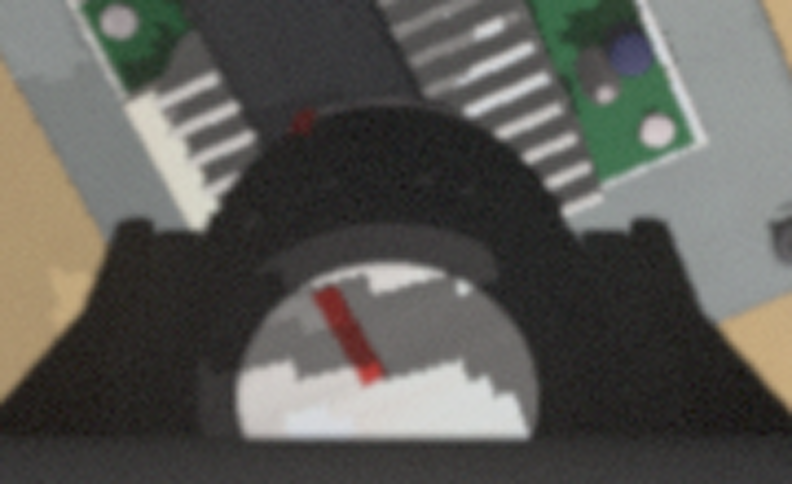

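The collar's line has begun to trail: the upper red patch in the zoom moved from about x=130 to x=118. Torque is flat at about 0.48, so the clutch is starting to slip. I'll turn about 12° more; total slip is then at most 27°.

Request:
{"op": "apply_moves", "data": {"increments": [{"grip":200,"xyz":[0,0,0.1],"rotation":[0,0,6]},{"grip":200,"xyz":[0,0,0.1],"rotation":[0,0,11]}]}}

```text
time: 18.62
ee_pos: [0.5571, 0.0404, 0.113]
eef_rot: [0.972, -0.237, -0.001, 0.001]
ft_force: [-2.5, -3.1, 4.7]
width: 0.0404
```

```bash
python3 tq.py w28
```

```text
18.625 [0.5571 0.0404 0.113 ] yaw -27.41 w 0.0404 F [-2.5 -3.1  4.7] T [-0.665  0.572  0.528] j7 -0.403
```

View pics/w28z.png

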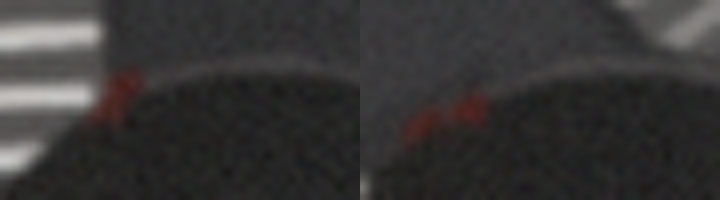

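View pics/w28c.png

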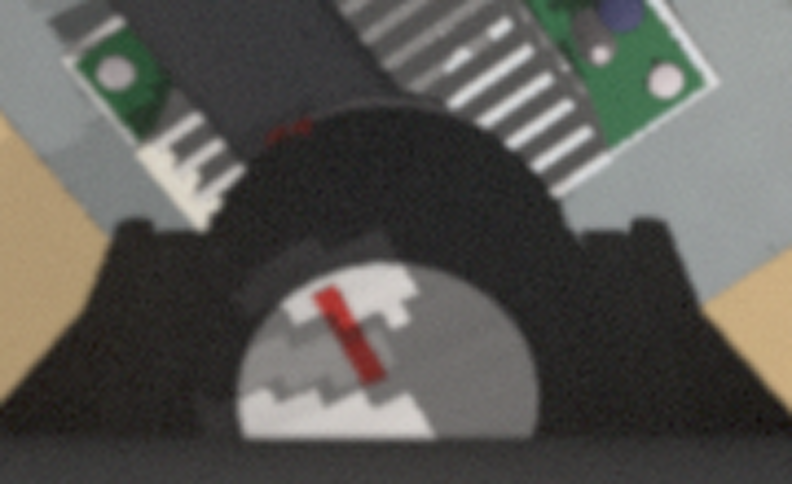

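```bash
python3 - <<'E'
from h import *
c=load('w28');c0=load('w24')
Z=lambda x,y:(245+x/8-.44,215+y/8-.44)
A=np.array([.5578,.0415])
for z in (.095,.097,.099):
  a=onz(c,Z(111,108),z);b=onz(c,Z(62,127),z-.002); print(z,a[:2],b[:2],np.linalg.norm((a-b)[:2]),[np.linalg.norm(p[:2]-A) for p in(a,b)])
  o=[onz(c0,Z(105,112),z),onz(c0,Z(130,82),z-.002)];print('  before',np.linalg.norm((o[0]-o[1])[:2]))
E
```

```text
0.095 [0.557506   0.06136065] [0.55376608 0.06107279] 0.003750980937595823 [np.float64(0.019862828020076304), np.float64(0.019984160973873222)]
  before 0.0019312290727343962
0.097 [0.55794166 0.06194493] [0.55423959 0.06165367] 0.003713502683962687 [np.float64(0.020445421489091016), np.float64(0.020465754268333903)]
  before 0.0019027794055126548
0.099 [0.55837731 0.06252921] [0.55471311 0.06223456] 0.0036760353055239076 [np.float64(0.02103713240049974), np.float64(0.020963081443601473)]
  before 0.001874345143947556
```

Parting measures about 3.7 mm, uncertain by ±1.8 mm since the "before" value should read 0. A further 6° centres it safely in the 1.5–13.5 mm window.

Request:
{"op": "apply_moves", "data": {"increments": [{"grip":200,"xyz":[0,0,0],"rotation":[0,0,6]},{"grip":200,"xyz":[0,0,0],"rotation":[0,0,6]}]}}

```text
time: 18.92
ee_pos: [0.557, 0.0404, 0.113]
eef_rot: [0.958, -0.287, -0.001, 0.002]
ft_force: [-1.5, -2.6, 4.3]
width: 0.0409
```

```bash
python3 tq.py w29
```

```text
18.925 [0.557  0.0404 0.113 ] yaw -33.37 w 0.0409 F [-1.5 -2.6  4.3] T [-0.616  0.53   0.189] j7 -0.499
```

View pics/w29z.png

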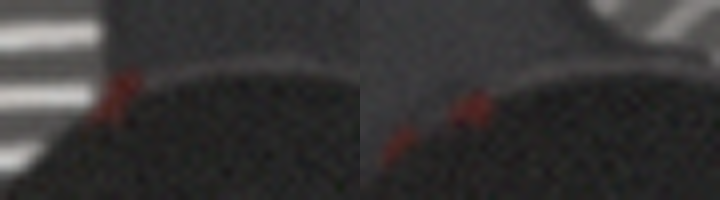

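The lines are clearly parted (cap patch (112,108), collar (38,147) in the right zoom). Release and rise.

Request:
{"op": "apply_moves", "data": {"increments": [{"grip":100,"xyz":[0,0,0],"rotation":[0,0,0]},{"grip":40,"xyz":[0,0,0],"rotation":[0,0,0]},{"grip":0,"xyz":[0,0,0],"rotation":[0,0,0]},{"grip":0,"xyz":[0,0,0],"rotation":[0,0,0]},{"grip":0,"xyz":[0,0,0],"rotation":[0,0,0]}]}}

```text
time: 19.6
ee_pos: [0.557, 0.0404, 0.113]
eef_rot: [0.958, -0.287, -0.001, 0.002]
ft_force: [-0.7, -0.2, 1.0]
width: 0.0819
```

```bash
python3 tq.py w30; python3 - <<'E'
from h import *
c=load('w30');
cv2.imwrite('pics/w30y.png',cv2.resize(c['img'][195:300,190:370],None,fx=4.4,fy=4.4,interpolation=cv2.INTER_CUBIC))
E
```

```text
19.6 [0.557  0.0404 0.113 ] yaw -33.33 w 0.0819 F [-0.7 -0.2  1. ] T [-0.102  0.061 -0.054] j7 -0.498
```

View pics/w30y.png

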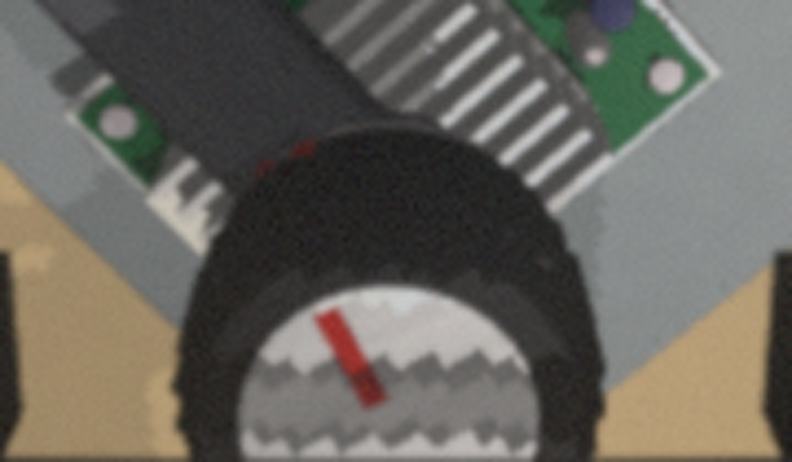

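Free on both sides; marks are still parted. Rise and check everything from above.

Request:
{"op": "apply_moves", "data": {"increments": [{"grip":0,"xyz":[0,0,-15],"rotation":[0,0,0]},{"grip":0,"xyz":[0,0,-45],"rotation":[0,0,0]},{"grip":0,"xyz":[0,0,-85],"rotation":[0,0,0]},{"grip":0,"xyz":[0,0,-120],"rotation":[0,0,0]},{"grip":0,"xyz":[0,0,-140],"rotation":[0,0,0]}]}}

```text
time: 20.27
ee_pos: [0.5581, 0.0405, 0.256]
eef_rot: [0.958, -0.287, 0.0, 0.001]
ft_force: [0.3, 0.5, -0.4]
width: 0.0872
```

```bash
python3 - <<'E'
from h import *
from bench import r,viewer
st=r.read_state();print(st['ee_pos'],st['ft_force'],yaw(st),st['time'])
c=cam('scene',viewer,'s31'); crop(c,205,150,110,110,5.4,'s31c'); c=cam('wrist',viewer,'w31')
print(onz(load('s31'),(0,0),0)[:1])
E
```

```text
[0.55805722 0.04045782 0.25600927] [ 0.28371089  0.53836116 -0.35880073] -33.35981108508321 20.275
[0.56959793]
```

View pics/s31c.png

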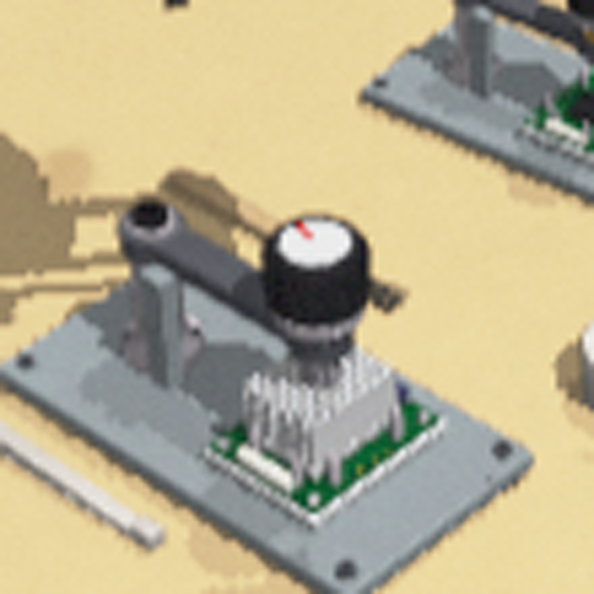

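View pics/w31.png

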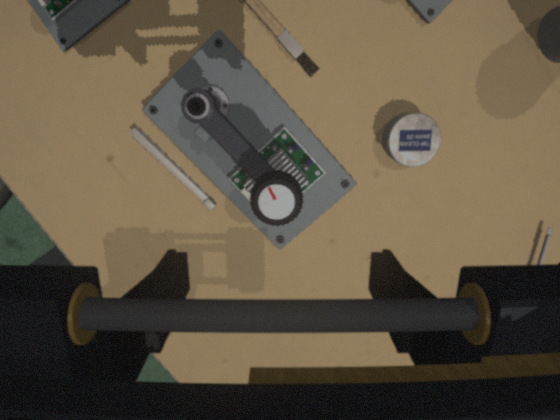

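```bash
python3 - <<'E'
from h import *
from bench import r
c=load('w30');Y=lambda x,y:(190+x/4.4-.4,195+y/4.4-.4)
for z in (.096,.098):
  a=onz(c,Z,z) if 0 else onz(c,Y(304,149),z);b=onz(c,Y(263,170),z-.002);print('parting',np.linalg.norm((a-b)[:2]))
s0=load('s15');s1=load('s31')
a=onz(s0,(205+315/5.4,150+234/5.4),.131);
print('tin etc. moved px diff check', [int(np.abs(load('scene')['img'][y0:y1,x0:x1].astype(int)-s1['img'][y0:y1,x0:x1]).mean()) for x0,x1,y0,y1 in [(308,342,200,232),(195,236,222,252)]])
print(r.close_job())
E
```

```text
parting 0.005776124022522681
parting 0.005715338638394396
tin etc. moved px diff check [7, 7]
the job is handed in; nothing more can be done
None
```

The job is handed in at about 20 s of the 72 s allowed: heat sink seated, arm swung shut, cap screwed down until the clutch first slipped, everything let go. The hand-in gives no verdict.

- **Seating:** the heat sink went between the pins with about 6 N of contact on the chip. The pictures afterwards show it lying between the pins.
- **Clamp arm:** I pushed it by its bar until it met the stop, at 14 N. The last pictures still show it closed over the heat sink.
- **Clutch:** the turning torque rose from about 0.3 to about 0.5 N m. It levelled off after about 130 degrees, when the red lines began to part.
- **Slip:** I measured the red lines 5.7 mm apart after letting go, against the 1.5 to 13.5 mm window. The hand's turning angles suggest 6 to 9 mm, so the two methods differ slightly. The picture method can be off by about 2 mm, since it showed 1.9 mm before any slip.
- **Pressing depth:** I did not measure this directly. From where the torque began to rise, I infer it is pressed down about 1.7 to 2.4 mm; at least 1.5 mm is required and 2.6 mm was expected.
- **Bystanders:** the tin and tweezers show only slight picture changes from the start, which I put down to lighting. I judged the brush only by eye, and it appears unmoved. The gripper was open about 14 cm above the clamped position, touching nothing.

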